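# Load the UV curing station with printed pulleys, tilt its lamp and set its timer

### The job

Get the curing station ready: tip the loose lid up by its black fin on its far edge (clearly tilted, to break the seal) before you lift it off the round tub, lay it flat, fin up, on the middle of the round rubber mat, and then put every black pulley into the tub, each on the tub's floor and none on top of another. Then tilt the lamp panel over towards the tub to 45 degrees from upright (the long mark of its scale), let go and check for a moment that it stays there. Last, turn the timer dial clockwise, click by click, to its fifth position (the long mark), and leave everything else on the bench where it is.

Things in the scene. Friction and masses are not known exactly. Their poses are not given: they have to be found in the camera images.
- tub_floor (a point): centre of the inner floor of the fixed round aluminium tub: outer diameter 164 mm, wall 4 mm (inner radius 78 mm), rim 55 mm above the bench, floor 5 mm above the bench. z up.
- lid_center (a point): loose grey lid of the tub, 140 g: a disc of 176 mm diameter, 6 mm thick, with a plug of 142 mm diameter under it, 6 mm deep, that sits loosely inside the rim. The point is the centre of the disc's underside, at rim height when seated; lying flat on the bench it is 6 mm above what it lies on. z is up through the lid; the fin stands on the -x side and runs along x.
- lid_fin (a point): centre of the black fin on the lid, the lid's only handle: 34 mm long along the lid's x (radially), 12 mm thick along the lid's y, standing 36 mm up from the top of the disc; this point is 18 mm above the top of the disc and 55 mm from the lid's centre. Same axes as the lid. Pinch it from above across its thickness.
- lid_far (a point): point on the lower edge of the lid's disc exactly opposite the fin (88 mm from the centre): the edge on which the lid tips.
- mat_center (a point): centre of the top face of the fixed round black rubber mat, 210 mm diameter, 3 mm thick, flat on the bench: where the lid is laid.
- pulley1_mid (a point): black printed pulley, 38 mm diameter, 34 mm tall, about 50 g, standing on the bench; the point is its centre, half-way up; z along its axis. There are two to four such pulleys (some may be absent). Two shallow grooves round it; grip it across its diameter.
- pulley2_mid (a point): black printed pulley, 38 mm diameter, 34 mm tall, about 50 g, standing on the bench; the point is its centre, half-way up; z along its axis. There are two to four such pulleys (some may be absent). Two shallow grooves round it; grip it across its diameter.
- pulley3_mid (a point): black printed pulley, 38 mm diameter, 34 mm tall, about 50 g, standing on the bench; the point is its centre, half-way up; z along its axis. There are two to four such pulleys (some may be absent). Two shallow grooves round it; grip it across its diameter.
- pulley4_mid (a point): black printed pulley, 38 mm diameter, 34 mm tall, about 50 g, standing on the bench; the point is its centre, half-way up; z along its axis. There are two to four such pulleys (some may be absent). Two shallow grooves round it; grip it across its diameter.
- lamp (a joint): angle of the lamp panel on its friction hinge, rad: 0 upright, positive leaning towards the tub; wanted 0.785 (45 degrees). It stays where it is left; it takes 3 to 5 N at the tab to move. Range -0.5 to 1.4.
- lamp_hinge (a point): a point on the axis of the lamp's hinge, 75 mm above the bench, middle of the panel's width. x runs along the hinge axis, z is up, y points level towards the tub side: the panel leans from +z towards +y. The white scale disc with marks every 15 degrees (the long one at 45) is at the +x end.
- lamp_tab (a point): point to grip on the black tab that sticks out of the middle of the panel's free edge, 117 mm from the hinge axis. Tab 14 mm wide along the hinge (x), 12 mm thick (y), 57 mm long beyond the panel (from 85 mm to 142 mm from the hinge); z along the tab away from the hinge, turning with the panel. Panel 118 mm wide, 85 mm long, 16 mm thick. Pinched across its width it can turn between the fingers.
- dial (a joint): angle of the timer dial, rad, clockwise from above: position k is at k x 0.5236 (30 degrees a click, positions 0 to 9, light sprung detents that pull it into the nearest position when let go); wanted position 5 = 2.618.
- dial_grip (a point): centre of the dial's black grip bar, on the dial's vertical axis, 80 mm above the bench: bar 46 mm long, 12 mm wide, 30 mm tall (its underside on the 54 mm wide steel disc, 15 mm below the point). z up, x along the bar; the pointer (white line on top) is on the -x end. The dial's box is 120 mm square, 55 mm tall.
- dial_tip (a point): pointer end of the dial's grip bar, 23 mm from the axis. On the box the dot is position 0 and the long mark is position 5, ten marks clockwise, 30 degrees apart.
- motor1: stepper motor, 42 mm square, 48 mm tall, with a 22 mm shaft on top; a bystander, not to be moved. Origin at the centre of its underside.
- motor2: stepper motor, 42 mm square, 40 mm tall, with a 22 mm shaft on top; a bystander, not to be moved. Origin at the centre of its underside.
- block: pale wood block 100 x 60 x 40 mm; a bystander, not to be moved. Origin at the centre of its underside.
- driver: screwdriver lying flat; a bystander, not to be moved. Origin at the centre of its underside.
- cleaner: closed bottle, 60 mm diameter, 150 mm tall; a bystander, not to be moved. Origin at the centre of its underside.
- bearing: steel ring, 60 mm diameter, 14 mm tall; a bystander, not to be moved. Origin at the centre of its underside.
- spanner: spanner lying flat; a bystander, not to be moved. Origin at the centre of its underside.
There are look-alikes about, which are no part of the job. Leave any brown look-alike of the part that bears pulley3_mid alone.

How it is judged:
On the way, in this order (a step that is already met when the one before it is completed fails the run):
1. the lid is tipped up at its fin side by 8 degrees or more while its far edge still stays at the tub's rim (angle between lid_center's own z axis and vertical above 0.14 rad and height (world z) of lid_fin above 0.09 m and height (world z) of lid_far below 0.075 m and horizontal distance between lid_center and tub_floor below 0.05 m), for 0.1 s.
2. the lid lies flat, fin up, on the rubber mat, let go (horizontal distance between lid_center and mat_center below 0.05 m and height (world z) of lid_center below 0.02 m and angle between lid_center's own z axis and vertical below 0.12 rad and contact force between the fingers and lid below 0.1 N), for 0.2 s.
3. every pulley lies on the tub's floor, let go (horizontal distance between each of pulley1_mid, pulley2_mid, pulley3_mid, pulley4_mid and tub_floor below 0.068 m and height (world z) of each of pulley1_mid, pulley2_mid, pulley3_mid, pulley4_mid below 0.04 m and contact force between the fingers and pulley1 below 0.1 N and contact force between the fingers and pulley2 below 0.1 N and contact force between the fingers and pulley3 below 0.1 N and contact force between the fingers and pulley4 below 0.1 N), for 0.2 s.
4. the lamp panel stands at 45 degrees, let go, and holds for a second (value of joint lamp between 0.695 and 0.875 rad and contact force between the fingers and lamp below 0.1 N), for 1 s.
5. the timer dial is at its fifth position, let go (value of joint dial between 2.488 and 2.748 rad and contact force between the fingers and dial below 0.1 N), for 0.2 s.
At the end, for the whole second after the job is handed in: The lid lies flat, fin up, at rest, centre within 50 mm of the mat's; every pulley is on the tub's floor (centre within 68 mm of its axis, none stacked); the lamp is at 45 degrees within 5; the dial is at position 5 (within a quarter click) (horizontal distance between lid_center and mat_center below 0.05 m and height (world z) of lid_center below 0.02 m and angle between lid_center's own z axis and vertical below 0.12 rad and horizontal distance between each of pulley1_mid, pulley2_mid, pulley3_mid, pulley4_mid and tub_floor below 0.068 m and height (world z) of each of pulley1_mid, pulley2_mid, pulley3_mid, pulley4_mid below 0.04 m and value of joint lamp between 0.695 and 0.875 rad and value of joint dial between 2.488 and 2.748 rad and linear speed of lid below 0.02 m/s); the robot touches nothing.
It fails at once if a bystander is moved by more than 4 cm (distance of any of motor1, motor2, block, driver, cleaner, bearing, spanner from where it was at the start of the episode above 0.04 m).
Of pulley1, pulley2, pulley3, pulley4 only 2 to 4 are there at a start; the rules pass over those that are not, and their reading is None.
At some moment in a run one of pulley1, pulley2, pulley3, pulley4 may be knocked a few centimetres aside while the robot is not near it.
Once in a run the grip may slacken for a moment while it holds something.
It also fails if it takes over 200 s, if anything falls off the work surface, if the arm or the gripper's body presses on something with over 40 N, if the wrist force passes 120 N, or if a joint passes its speed limit or range.

### The arm

A 7-joint arm with a two-finger parallel gripper is mounted at the origin on the work surface. World frame = base frame: x ahead of the robot, y to its left, z up, the work surface at z = 0. Lengths are in m, angles in rad, forces in N, time in s.
With the tool pointing down it reaches from about 0.4 to 0.85 m from the base axis. Payload 4.5 kg.
Tool frame: the origin (TCP) lies at the very end of the fingers, on their centre line; the grasp point (between the pads) lies 19 mm behind it (manip.hold_point_z is the distance from the TCP to the grasp point, in m); x points along the fingers, z is the direction in which the jaws open and shut, and the axes are right-handed (so a half turn about x gives the same grasp; the last joint's range is limited). The gripper opens to 85 mm and grips with 20 to 120 N. Pads are 22 mm wide; open, the fingers measure 114 mm over their backs; the gripper's body (76 mm by 85 mm) begins 54 mm behind the grasp point. The pads swing forward as they close: fully open they stand 13 mm farther back than shut.
Start: joints at [-1.313, 0.689, -0.195, 1.565, 0.157, 0.902, -0.215], TCP at [0.139, 0.609, 0.231] pointing down, gripper open.
Joint ranges: [-3.01, 3.01], [-0.46, 2.08], [-1.47, 1.51], [0.13, 2.56], [-1, 4.14], [0.04, 2.09], [-2.66, 2.66]. Speed limits (rad/s): [2.57, 2.57, 3.14, 3.14, 3.14, 3.14, 3.14].

### API

Orientations are given as a rotation vector (axis times angle).
In Python, from plant import manip, imaging gives the robot as it stands.
- The arm moves only by the tool step_arm, never from a script. Its argument "moves" is text: rows parted by semicolons, each of 7 numbers parted by spaces: the shift along the tool's x, y, z in m, then the turn, a rotation vector about the tool's x, y, z in degrees, then the closure, from -1 (fully open) to 1 (shut). A call has 1 to 5 rows; each row is the pose to reach, as a shift and turn from the pose commanded when the call began, along the tool's axes at that moment; what a row does not reach only later rows make up. A row lasts 1/10 s, in which the tool goes at most 50 mm and 8.59 degrees, less where a joint would pass 70% of its speed; a pose out of reach is approached as far as the arm can. A call with a gripper value outside its range is refused whole. The fingers move at their own pace and stop on an object; the grip force is fixed at half the most. Time passes only in rows, so rows that repeat a pose let the fingers close. It gives the time, the measured TCP pose, the force and the opening at its end, in the units of the state.
- manip.sense(): the state, without advancing time (a new reading comes with each control period).
- imaging.capture(name): name is "scene" or "top" or "wrist"; returns (picture, depth): 400x640x3 uint8, blue, green, red; 400x640 float32, m along the optical axis (not along the pixel's ray), 0 where there is no reading.
- imaging.calibration(name): a dict with "fx", "fy", "cx", "cy" (pixels), "R" (3x3) and "t" (3): a world point X has camera coordinates R X + t. Camera axes: x right, y down, z forward; pixel columns grow to the right and rows downward; lengths in m; the calibration is good to about 2 mm. A picture is of the moment at which its call begins: read the wrist's pose just before it. calibration takes no time and is no camera call; for the wrist camera it gives the pose at the moment of the call.
- manip.finish_job(): hands the job in, once; it reports no verdict.
The state is a dict: "time": time; "q": joint angles; "dq": joint speeds; "tau": joint torques, N m; "tool_pos": TCP position; "ee_rot": TCP orientation; "contact_force": force on the tool from outside, world axes, zero at the start; "wrist_torque": the same for the moment, N m; "finger_gap": finger opening in m.
Only numpy, scipy, OpenCV 4.12 (cv2) and the standard library are available. Lean on these libraries where they do the work, as an engineer would, in place of code of your own. Each camera call takes 0.05 s, during which the arm holds its last target. There are 200 camera calls.

## Working session

There is one attempt and no reset: what is moved stays moved. The work goes in short steps, Python scripts to look and compute and a tool call to move; the robot and the scene stay as the last step left them, time stands still between calls to the robot, and variables do not carry over. Pictures are saved under pics/ and viewed, about 12 in all and at most 16, crops included, and the job is handed in when it is done.

Besides the shell and the picture viewer there is one more tool, called as name(argument=value, ...) on one line, values as JSON. step_arm: Moves the arm, as the interface text tells. Its arguments: {"type":"object","properties":{"moves":{"type":"string"}},"required":["moves"]}

```bash
ls; mkdir -p pics
cat > h.py <<'E'
import numpy as np, cv2
from scipy.spatial.transform import Rotation as R
from plant import manip, imaging
def cap(n):
    c=imaging.calibration(n); p,d=imaging.capture(n); return p,d,c
def ray(c,u,v,z):
    "pixel to world point on plane height z"
    Rm=np.array(c['R']);t=np.array(c['t']);o=-Rm.T@t
    d=Rm.T@np.array([(u-c['cx'])/c['fx'],(v-c['cy'])/c['fy'],1]); return o+d*(z-o[2])/d[2]
def cloud(c,d):
    v,u=np.mgrid[:d.shape[0],:d.shape[1]]
    P=np.stack([(u-c['cx'])/c['fx']*d,(v-c['cy'])/c['fy']*d,d],-1)
    return (P-np.array(c['t']))@np.array(c['R'])
def proj(c,X):
    p=np.array(c['R'])@np.array(X)+np.array(c['t']); return np.array([c['fx']*p[0]/p[2]+c['cx'],c['fy']*p[1]/p[2]+c['cy']])
E
python3 - <<'E'
from h import *
s=manip.sense(); print(s['tool_pos'],s['ee_rot'],R.from_rotvec(s['ee_rot']).as_matrix().round(3),s['finger_gap'])
for n in ('scene','top'):
    p,d,c=cap(n); cv2.imwrite(f'pics/{n}0.png',p); np.savez(f'{n}0.npz',p=p,d=d,**c)
    print(n,{k:np.round(v,3).tolist() for k,v in c.items()})
E
```

```text
pics
[0.13863136 0.60873357 0.23046082] [-1.0441483   1.30819074  1.04195339] [[-0.    -0.975  0.222]
 [-0.002  0.222  0.975]
 [-1.    -0.    -0.002]] 0.08556440422154148
scene {'fx': 460.01, 'fy': 460.01, 'cx': 318.474, 'cy': 202.793, 'R': [[-0.752, 0.659, 0.01], [0.5, 0.579, -0.644], [-0.43, -0.479, -0.765]], 't': [0.43, -0.149, 1.461]}
top {'fx': 401.247, 'fy': 401.247, 'cx': 320.067, 'cy': 207.687, 'R': [[-0.015, -1.0, -0.01], [-0.988, 0.017, -0.157], [0.157, 0.007, -0.988]], 't': [-0.03, 0.561, 1.18]}
```

View pics/top0.png

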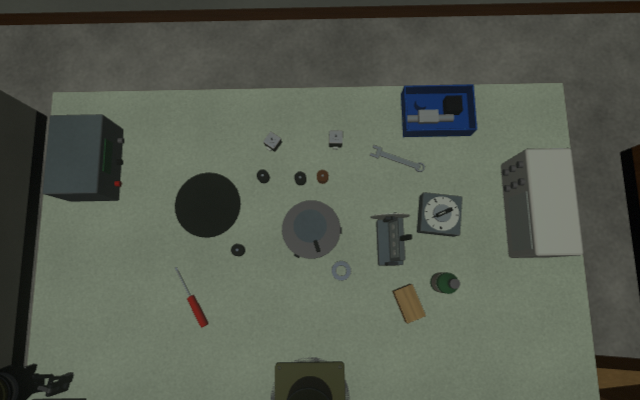

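View pics/scene0.png

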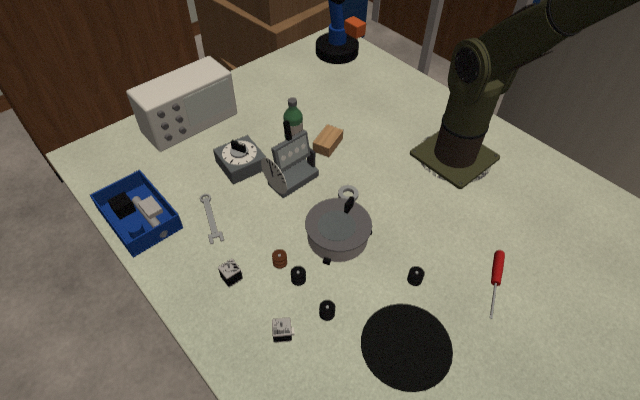

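Top view: tub with lid (310,230), fin (316,245), mat (208,205), black pulleys (263,176), (300,178), (238,250), and a brown look-alike (322,176). The lamp is at (390,240) and the dial at (441,213). I'll measure and enlarge.

```bash
cat > m.py <<'E'
from h import *
o={n:np.load(f'{n}0.npz') for n in('scene','top')}
for n,z in o.items():
    p,d=z['p'],z['d']; W=cloud(z,d)
    hsv=cv2.cvtColor(p,cv2.COLOR_BGR2HSV)
    blk=((p.max(2)<45)&(W[...,2]>-.03)&(W[...,0]>0.2)).astype('uint8')
    k,l,st,ce=cv2.connectedComponentsWithStats(blk)
    for i in range(1,k):
        if st[i,4]>25 and st[i,4]<9000:
            w=W[l==i]; w=w[w[:,2]>-.1]
            top=np.percentile(w[:,2],90)
            q=w[w[:,2]>top-.008]
            print(n,st[i].tolist(),ce[i].round(1),'med',np.median(w,0).round(3),'top',q.mean(0).round(3),q.min(0).round(3),q.max(0).round(3), 'mean bgr',p[l==i].mean(0).round())
z=o['top'];p=z['p']
a=cv2.resize(p[120:290,225:385],None,fx=4,fy=4,interpolation=cv2.INTER_CUBIC)[:600]
b=cv2.resize(p[180:290,365:475],(600,600),interpolation=cv2.INTER_CUBIC)
a=cv2.resize(p[150:270,225:345],(400,400),interpolation=cv2.INTER_CUBIC)
b=cv2.resize(p[180:280,370:470],(400,400),interpolation=cv2.INTER_CUBIC)
cv2.imwrite('pics/crop1.png',np.clip(np.hstack([a,b]).astype(float)*1.8,0,255))
E
python3 m.py
```

```text
scene [283, 120, 9, 21, 117] [287.2 130. ] med [ 0.456 -0.264  0.19 ] top [ 0.455 -0.268  0.213] [ 0.446 -0.276  0.206] [ 0.462 -0.261  0.22 ] mean bgr [12. 14. 14.]
scene [231, 141, 15, 12, 106] [237.8 146.5] med [ 0.539 -0.401  0.085] top [ 0.55  -0.382  0.115] [ 0.525 -0.42   0.088] [1.026 0.503 1.017] mean bgr [13. 12. 13.]
scene [307, 151, 8, 16, 89] [311.1 158.9] med [ 0.391 -0.238  0.055] top [ 0.391 -0.236  0.082] [ 0.386 -0.246  0.074] [ 0.394 -0.23   0.088] mean bgr [27. 27. 28.]
scene [214, 153, 19, 29, 115] [223.3 167.5] med [ 0.595 -0.406  0.03 ] top [ 0.595 -0.404  0.043] [ 0.588 -0.463  0.036] [ 0.602 -0.352  0.054] mean bgr [37. 38. 38.]
scene [107, 192, 29, 27, 447] [121.5 204.8] med [ 0.892 -0.452  0.045] top [ 0.892 -0.454  0.06 ] [ 0.865 -0.496  0.041] [1.026 0.503 1.017] mean bgr [15. 14. 14.]
scene [344, 197, 10, 16, 103] [348.5 204.5] med [ 0.448 -0.024  0.088] top [ 0.456 -0.014  0.116] [ 0.427 -0.034  0.091] [1.026 0.503 1.017] mean bgr [15. 15. 17.]
scene [323, 257, 8, 8, 43] [326.3 260.5] med [0.574 0.033 0.014] top [0.573 0.033 0.014] [0.564 0.023 0.009] [
[... 2650 characters left out ...]
 0.194] top [ 0.449 -0.255  0.274] [ 0.368 -0.272  0.209] [ 0.458 -0.047  1.253] mean bgr [25. 29. 26.]
top [314, 240, 6, 12, 44] [316.5 245.7] med [ 0.441 -0.026  0.095] top [ 0.442 -0.027  0.095] [ 0.426 -0.034  0.091] [ 0.458 -0.02   0.1  ] mean bgr [32. 35. 33.]
top [231, 244, 14, 12, 109] [237.8 249.8] med [0.436 0.212 0.033] top [0.438 0.214 0.034] [0.421 0.197 0.029] [0.455 0.234 0.04 ] mean bgr [30. 34. 31.]
top [385, 259, 13, 6, 42] [391.  262.3] med [ 0.39  -0.241  0.088] top [ 0.398 -0.246  0.113] [ 0.396 -0.25   0.097] [ 0.4   -0.242  0.13 ] mean bgr [40. 42. 38.][ WARN:0@0.826] global loadsave.cpp:1063 imwrite_ Unsupported depth image for selected encoder is fallbacked to CV_8U.
```

View pics/crop1.png

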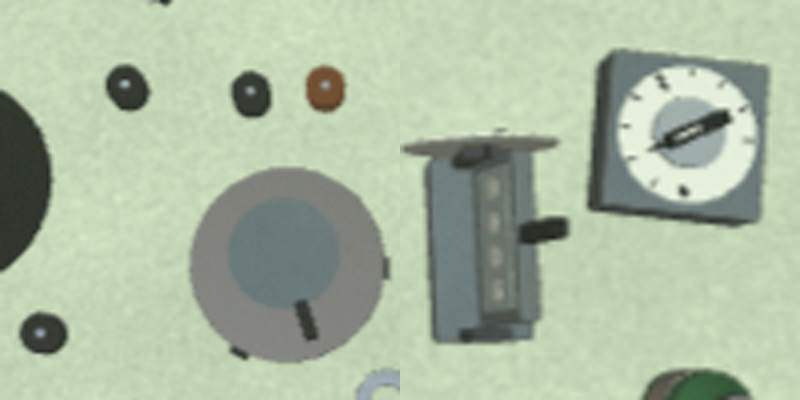

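Black pulleys are at crop (127,87), (250,93), (43,333). The brown one at (325,88) is the look-alike, so I leave it alone. There are 3 pulleys. The lid's fin points towards the robot. The dial's pointer end still needs a closer look. Next come exact positions.

```bash
cat > m2.py <<'E'
from h import *
o={n:np.load(f'{n}0.npz') for n in('scene','top')}
seeds={'scene':dict(A=(327,310),B=(298,276),C=(415,276),mat=(406,348)),'top':dict(A=(263,176),B=(300,178),C=(238,250),mat=(207,205))}
for n,z in o.items():
    p,d=z['p'],z['d']; W=cloud(z,d)
    blk=(p.max(2)<50).astype('uint8'); k,l=cv2.connectedComponents(blk)
    for nm,(u,v) in seeds[n].items():
        m=(l==l[v,u]).astype('uint8')
        m=cv2.morphologyEx(m,cv2.MORPH_CLOSE,np.ones((5,5)))
        M=cv2.moments(m); c=(M['m10']/M['m00'],M['m01']/M['m00'])
        print(n,nm,np.round(c,1),ray(z,*c,.003 if nm=='mat' else .017).round(4)[:2])
    # lid disc: points at height ~.061
    m=(np.abs(W[...,2]-.060)<.008)&(np.hypot(W[...,0]-.5,W[...,1]+.01)<.12)
    m=cv2.morphologyEx(m.astype('uint8'),cv2.MORPH_OPEN,np.ones((3,3)))
    k,l,st,ce=cv2.connectedComponentsWithStats(m); i=1+np.argmax(st[1:,4])
    w=W[l==i]; h=cv2.convexHull((w[:,:2]*1e4).astype('int32')); (cx,cy),r=cv2.minEnclosingCircle(h); 
    e=cv2.fitEllipse(h); print(n,'lid',st[i],w.mean(0).round(4),'circ',cx/1e4,cy/1e4,r/1e4,'ell',np.round(e[0],0),np.round(e[1],0))
    # fin dir from top points
    # fin
    f=w=W[(W[...,2]>.078)&(W[...,2]<.12)&(np.hypot(W[...,0]-.5,W[...,1]+.01)<.10)]
    t=f[f[:,2]>.09]; print(n,'fin',len(t),t.mean(0).round(4),'pca',np.linalg.svd((t-t.mean(0))[:,:2])[2][0].round(3), (cv2.minAreaRect((t[:,:2]*1e4).astype('int32'))))
    # dial disc white
    m=((p.min(2)>150)&(np.hypot(W[...,0]-.52,W[...,1]+.40)<.08)).astype('uint8')
    w=W[m>0]; h=cv2.convexHull((w[:,:2]*1e4).astype('int32')); e=cv2.fitEllipse(h) if len(w)>5 else 0; print(n,'dial white',len(w),w.mean(0).round(4) if len(w) else 0,e)
    t=W[(W[...,2]>.087)&(W[...,2]<.105)&(np.hypot(W[...,0]-.53,W[...,1]+.4)<.05)]
    print(n,'bar',len(t),t.mean(0).round(4),cv2.minAreaRect((t[:,:2]*1e4).astype('int32')))
    # lamp tab
    t=W[(W[...,2]>.17)&(W[...,2]<.24)&(np.hypot(W[...,0]-.455,W[...,1]+.26)<.05)]
    print(n,'tab',len(t),t.mean(0).round(4),t.min(0).round(3),t.max(0).round(3))
    t=W[(W[...,2]>.10)&(W[...,2]<.158)&(np.abs(W[...,0]-.455)<.05)&(np.abs(W[...,1]+.245)<.04)]
    if len(t)>5:
        s=np.linalg.svd(t-t.mean(0),full_matrices=False)[2]; print(n,'panel',len(t),t.mean(0).round(4),s.round(3).tolist())
E
python3 m2.py
```

```text
scene A [326.6 310.1] [0.6683 0.1394]
scene B [297.9 275.6] [0.6596 0.0219]
scene C [415.2 275.9] [0.4374 0.2155]
scene mat [406.3 347.7] [0.5886 0.3234]
scene lid [ 305  198   67   54 2713] [ 0.4997 -0.0065  0.0627] circ 0.49365 -0.0109 0.09000036010742188 ell [4946. -108.] [1742. 1775.]
scene fin 57 [ 0.4431 -0.0262  0.097 ] pca [0.946 0.323] ((4426.54296875, -273.9136962890625), (344.56158447265625, 130.87835693359375), 16.624475479125977)
scene dial white 340 [ 0.54   -0.3945  0.0547] ((5400.0068359375, -3916.79638671875), (1068.5272216796875, 1279.6217041015625), 161.596923828125)
scene bar 68 [ 0.5369 -0.4021  0.0941] ((5363.2080078125, -4040.146728515625), (141.87957763671875, 464.0582580566406), 21.942392349243164)
scene tab 101 [ 0.4554 -0.2646  0.196 ] [ 0.446 -0.276  0.172] [ 0.462 -0.257  0.22 ]
scene panel 569 [ 0.4562 -0.2469  0.1306] [[1.0, 0.012, -0.016], [0.018, -0.235, 0.972], [-0.008, 0.972, 0.235]]
top A [262.8 176.1] [0.6688 0.1411]
top B [333.5 202.6] [ 0.5797 -0.0807]
top C [333.5 202.6] [ 0.5797 -0.0807]
top mat [207.2 204.8] [0.5822 0.3187]
top lid [ 282  200   59   59 2629] [ 0.4954 -0.0108  0.0605] circ 0.4950576171875 -0.010810478210449219 0.08790340576171875 ell [4951. -109.] [1740. 1747.]
top fin 49 [ 0.4427 -0.0279  0.095 ] pca [-0.953 -0.304] ((4428.37646484375, -278.00457763671875), (335.74658203125, 109.84073638916016), 17.73258399963379)
top dial white 0 0 0
top bar 62 [ 0.5361 -0.4036  0.0937] ((5358.9560546875, -4032.820068359375), (117.08865356445312, 460.63250732421875), 25.371562957763672)
top tab 57 [ 0.4541 -0.2654  0.1997] [ 0.448 -0.276  0.171] [ 0.461 -0.257  0.218]
top panel 387 [ 0.4531 -0.2506  0.1382] [[-0.998, -0.031, 0.048], [0.055, -0.341, 0.938], [0.013, -0.94, -0.342]]
```

```bash
cat >> h.py <<'E'
def Rt(yaw,tilt=0):
    "tool down, jaw axis at yaw deg; tilt deg about tool z"
    a=np.radians(yaw); x=np.array([0,0,-1.]); z=np.array([np.cos(a),np.sin(a),0]); y=np.cross(z,x)
    return R.from_matrix(np.stack([x,y,z],1))*R.from_rotvec([0,0,np.radians(tilt)])
def go(*targets):
    s=manip.sense(); r0=R.from_rotvec(s['ee_rot']); p0=np.array(s['tool_pos'])
    print('at',p0.round(4),'yaw',np.degrees(np.arctan2(*r0.as_matrix()[1::-1,2])).round(1),'gap',round(s['finger_gap'],4),'F',np.round(s['contact_force'],1),'t',s['time'])
    for t in targets:
        sh=r0.inv().apply(np.array(t[:3])-p0); tr=np.degrees((r0.inv()*Rt(*t[3:])).as_rotvec())
        print(t,'->',sh.round(4),tr.round(1),'dist',np.linalg.norm(sh).round(3))
E
python3 -c "
from h import *
go((.4427,-.0272,.2,107.4),(.4427,-.0272,.14,107.4))"
```

```text
at [0.1386 0.6088 0.2305] yaw 77.2 gap 0.0854 F [ 0.5 -1.  -0.6] t 0.1
(0.4427, -0.0272, 0.2, 107.4) -> [ 0.0315 -0.4376 -0.5526] [-30.2  -0.1  -0. ] dist 0.706
(0.4427, -0.0272, 0.14, 107.4) -> [ 0.0915 -0.4376 -0.5525] [-30.2  -0.1  -0. ] dist 0.711
```

step_arm(moves="0.01 -0.146 -0.184 -30.2 0 0 -1; 0.01 -0.146 -0.184 -30.2 0 0 -1; 0.01 -0.146 -0.184 -30.2 0 0 -1; 0.01 -0.146 -0.184 -30.2 0 0 -1; 0.01 -0.146 -0.184 -30.2 0 0 -1")

```text
time: 0.6
tool_pos: [0.2415, 0.3934, 0.2208]
ee_rot: [-1.431, 1.053, 1.428]
contact_force: [0.4, 0.5, 0.2]
finger_gap: 0.0853
```

```bash
python3 -c "
from h import *
go((.4427,-.0272,.2,107.4),(.4427,-.0272,.14,107.4))"
```

```text
at [0.2415 0.3934 0.2208] yaw 107.3 gap 0.0853 F [0.4 0.5 0.2] t 0.6
(0.4427, -0.0272, 0.2, 107.4) -> [ 0.0222 -0.0667 -0.4614] [-0.1 -0.2 -0.1] dist 0.467
(0.4427, -0.0272, 0.14, 107.4) -> [ 0.0822 -0.0667 -0.4612] [-0.1 -0.2 -0.1] dist 0.473
```

step_arm(moves="0.01 -0.033 -0.230 0 0 0 -1; 0.01 -0.033 -0.230 0 0 0 -1; 0.01 -0.033 -0.230 0 0 0 -1; 0.01 -0.033 -0.230 0 0 0 -1; 0.01 -0.033 -0.230 0 0 0 -1")

```text
time: 1.1
tool_pos: [0.3409, 0.1841, 0.2109]
ee_rot: [-1.428, 1.055, 1.427]
contact_force: [0.0, 1.1, 0.3]
finger_gap: 0.0855
```

step_arm(moves="0.01 -0.033 -0.231 0 0 0 -1; 0.01 -0.033 -0.231 0 0 0 -1; 0.01 -0.033 -0.231 0 0 0 -1; 0.01 -0.033 -0.231 0 0 0 -1; 0.01 -0.033 -0.231 0 0 0 -1")

```text
time: 1.6
tool_pos: [0.4416, -0.0265, 0.2009]
ee_rot: [-1.426, 1.054, 1.426]
contact_force: [0.5, 1.2, 0.9]
finger_gap: 0.0852
```

```bash
python3 -c "
from h import *
go((.4427,-.0272,.13,107.4),(.4427,-.0272,.068,107.4))
p,d,c=cap('wrist'); cv2.imwrite('pics/w1.png',p); print(proj(c,(.4427,-.0272,.097)))
W=cloud(c,d); t=W[(W[...,2]>.088)&(W[...,2]<.11)&(np.hypot(W[...,0]-.44,W[...,1]+.03)<.05)]
print(len(t),t.mean(0).round(4),cv2.minAreaRect((t[:,:2]*1e4).astype('int32')))"
```

```text
at [ 0.4416 -0.0265  0.2009] yaw 107.1 gap 0.0852 F [0.5 1.2 0.9] t 1.6
(0.4427, -0.0272, 0.13, 107.4) -> [ 0.0709 -0.0009 -0.0009] [-0.3 -0.1 -0. ] dist 0.071
(0.4427, -0.0272, 0.068, 107.4) -> [ 0.1329 -0.0009 -0.0008] [-0.3 -0.1 -0. ] dist 0.133
[311.22747286 198.5126292 ]
527 [ 0.4414 -0.0273  0.097 ] ((4425.16455078125, -270.00482177734375), (332.92144775390625, 117.02191925048828), 17.422250747680664)
```

View pics/w1.png

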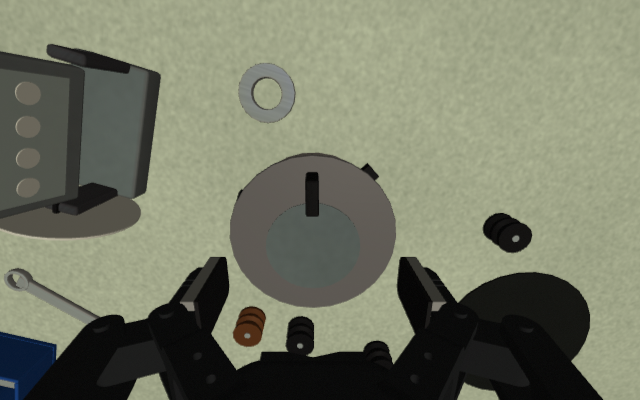

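The wrist view shows the fin at (312,193) between the fingers, as measured. Now down and pinch.

step_arm(moves="0.05 -0.001 -0.001 0 0 0 -1; 0.1 -0.001 -0.001 0 0 0 -1; 0.125 -0.001 -0.001 0 0 0 -0.5; 0.133 -0.001 -0.001 0 0 0 0; 0.133 -0.001 -0.001 0 0 0 1")

```text
time: 2.15
tool_pos: [0.4416, -0.0229, 0.0676]
ee_rot: [-1.429, 1.051, 1.431]
contact_force: [-1.2, 0.1, 0.8]
finger_gap: 0.0439
```

step_arm(moves="0 0 0 0 0 0 1; 0 0 0 0 0 0 1; 0 0 0 0 0 0 1; 0 0 0 0 0 0 1; 0 0 0 0 0 0 1")

```text
time: 2.65
tool_pos: [0.4431, -0.0234, 0.0697]
ee_rot: [-1.43, 1.048, 1.426]
contact_force: [-0.5, -0.4, 7.7]
finger_gap: 0.0107
```

```bash
cat > tip.py <<'E'
from h import *
# pivot: far rim point; rotate TCP pose about it
s=manip.sense(); r0=R.from_rotvec(s['ee_rot']); p0=np.array(s['tool_pos']); M=r0.as_matrix()
print(M.round(3)); go()
lx=np.array([.954,.299,0]); piv=np.array([.495,-.011,.055])+.08*lx
ax=M[:,2]*np.sign(M[:,2]@np.array([-.299,.954,0]))
for a in (2,4,6,8,10,12,14):
    q=R.from_rotvec(np.radians(a)*ax)  # + about lid y: lifts -x side
    p=q.apply(p0-piv)+piv; print(a,r0.inv().apply(p-p0).round(4),np.degrees((r0.inv()*q*r0).as_rotvec()).round(2),(p-p0).round(4))
E
python3 tip.py
```

```text
[[ 0.003 -0.955 -0.298]
 [ 0.    -0.298  0.955]
 [-1.    -0.003 -0.001]]
at [ 0.4431 -0.0234  0.0697] yaw 107.3 gap 0.0107 F [-0.5 -0.4  7.7] t 2.65
2 [-0.0046 -0.0006 -0.    ] [ 0. -0.  2.] [0.0006 0.0002 0.0046]
4 [-0.0092 -0.0014 -0.    ] [0. 0. 4.] [0.0013 0.0004 0.0093]
6 [-0.0138 -0.0023  0.    ] [0. 0. 6.] [0.0022 0.0007 0.0138]
8 [-0.0184 -0.0034 -0.    ] [0. 0. 8.] [0.0032 0.001  0.0184]
10 [-0.0229 -0.0047  0.    ] [ 0. -0. 10.] [0.0044 0.0014 0.0229]
12 [-0.0273 -0.0061 -0.    ] [-0.  0. 12.] [0.0057 0.0018 0.0274]
14 [-0.0318 -0.0076 -0.    ] [ 0.  0. 14.] [0.0072 0.0023 0.0318]
```

step_arm(moves="-0.007 -0.001 0 0 0 3 1; -0.014 -0.0023 0 0 0 6 1; -0.0207 -0.004 0 0 0 9 1; -0.0273 -0.006 0 0 0 12 1; -0.032 -0.0076 0 0 0 14 1")

```text
time: 3.15
tool_pos: [0.4507, -0.0209, 0.1017]
ee_rot: [-1.335, 1.258, 1.598]
contact_force: [1.4, 0.2, -0.5]
finger_gap: 0.0111
```

step_arm(moves="0 0 0 0 0 0 1; 0 0 0 0 0 0 1; 0 0 0 0 0 0 1; 0 0 0 0 0 0 1")

```text
time: 3.55
tool_pos: [0.4504, -0.0208, 0.1006]
ee_rot: [-1.337, 1.256, 1.598]
contact_force: [2.7, 0.2, 1.7]
finger_gap: 0.0109
```

```bash
python3 -c "
from h import *
go()
for n in ('scene','top'):
  p,d,c=cap(n); W=cloud(c,d)
  g=(abs(p.astype(int)-p.mean(2,keepdims=True)).max(2)<25)&(p.max(2)>50)
  for m,l in (((W[...,2]>.045)&(W[...,2]<.115)&(np.hypot(W[...,0]-.495,W[...,1]+.011)<.084)&g,'lid'),):
    t=W[m]
    for _ in range(4):
      A=np.c_[t[:,:2]-[.495,-.011],np.ones(len(t))]; k=np.linalg.lstsq(A,t[:,2],rcond=None)[0]; e=t[:,2]-A@k; t=t[abs(e)<max(.004,1.5*e.std())]
    print(n,len(t),k.round(3),'tilt',np.degrees(np.arctan(np.hypot(*k[:2]))).round(1))
  if n=='scene': cv2.imwrite('pics/s1.png',cv2.resize(p[130:300,240:460],None,fx=3,fy=3))
"
```

```text
at [ 0.4504 -0.0208  0.1006] yaw 107.4 gap 0.0109 F [2.7 0.2 1.7] t 3.55
scene 2536 [-0.228 -0.071  0.082] tilt 13.4
top 225 [-0.224 -0.084  0.081] tilt 13.5
```

View pics/s1.png

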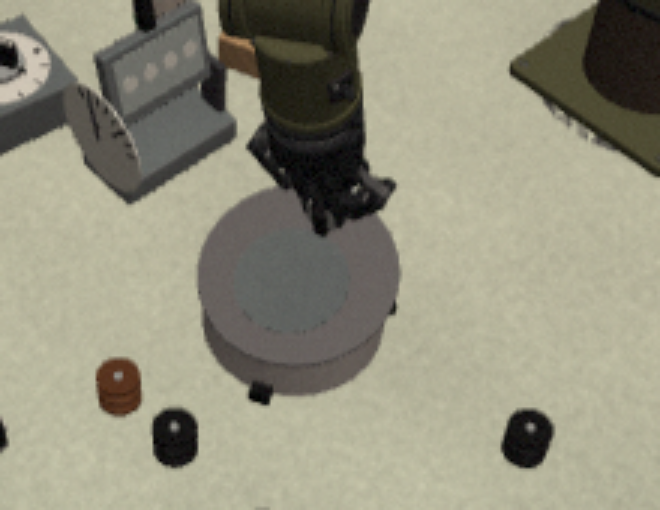

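Lid is tipped 13.4° with its far edge on the rim. Now lift it level.

```bash
python3 -c "
from h import *
go((.447,-.0215,.16,107.4,10),(.445,-.022,.22,107.4,0))"
```

```text
at [ 0.4503 -0.0208  0.1005] yaw 107.4 gap 0.0108 F [ 3.6 -0.3  3. ] t 3.65
(0.447, -0.0215, 0.16, 107.4, 10) -> [-0.057   0.0175  0.0003] [-0.  -0.  -3.9] dist 0.06
(0.445, -0.022, 0.22, 107.4, 0) -> [-0.1147  0.0339  0.0004] [ -0.   -0.  -13.9] dist 0.12
```

step_arm(moves="-0.02 0.006 0 0 0 -1 1; -0.04 0.012 0 0 0 -2 1; -0.06 0.018 0 0 0 -5 1; -0.085 0.025 0 0 0 -9 1; -0.115 0.034 0 0 0 -13.9 1")

```text
time: 4.15
tool_pos: [0.4421, -0.023, 0.2197]
ee_rot: [-1.427, 1.054, 1.433]
contact_force: [-0.2, -0.3, -0.5]
finger_gap: 0.0107
```

```bash
cat > lid.py <<'E'
from h import *
import sys
tag=sys.argv[1]
go((.5325,.3046,.2,107.4))
t0=np.array(manip.sense()['tool_pos'])
for n in ('scene','wrist'):
  p,d,c=cap(n); W=cloud(c,d); cv2.imwrite(f'pics/{n}_{tag}.png',p)
  g=(abs(p.astype(int)-p.mean(2,keepdims=True)).max(2)<25)&(p.max(2)>50)
  m=(W[...,2]>t0[2]-.05)&(W[...,2]<t0[2]+.04)&(np.hypot(*(np.moveaxis(W[...,:2]-t0[:2],2,0)))<.16)&g
  k,l,st,ce=cv2.connectedComponentsWithStats(m.astype('uint8')); i=1+np.argmax(st[1:,4]); t=W[l==i]
  for _ in range(4):
      A=np.c_[t[:,:2]-t0[:2],np.ones(len(t))]; k=np.linalg.lstsq(A,t[:,2],rcond=None)[0]; e=t[:,2]-A@k; t=t[abs(e)<max(.004,1.5*e.std())]
  (cx,cy),r=cv2.minEnclosingCircle((t[:,:2]*1e4).astype('int32'))
  print(n,len(t),k.round(3),'tilt',np.degrees(np.arctan(np.hypot(*k[:2]))).round(1),'circ',np.round([cx/1e4,cy/1e4,r/1e4],4),'rel',np.round([cx/1e4-t0[0],cy/1e4-t0[1]],4))
E
python3 lid.py a
```

```text
at [ 0.4421 -0.023   0.2197] yaw 107.4 gap 0.0107 F [-0.2 -0.3 -0.5] t 4.15
(0.5325, 0.3046, 0.2, 107.4) -> [ 0.0189 -0.1843  0.2855] [-0.   0.  -0.3] dist 0.34
scene 3023 [-0.008 -0.002  0.213] tilt 0.5 circ [ 0.4922 -0.0076  0.0886] rel [0.0501 0.0154]
wrist 18339 [ 0.001 -0.003  0.215] tilt 0.2 circ [ 0.4854 -0.01    0.087 ] rel [0.0433 0.013 ]
```

step_arm(moves="0 -0.13 0.2 0 0 0 1; 0 -0.13 0.2 0 0 0 1; 0 -0.13 0.2 0 0 0 1; 0 -0.13 0.2 0 0 0 1; 0 -0.13 0.2 0 0 0 1")

```text
time: 4.75
tool_pos: [0.5074, 0.2099, 0.2182]
ee_rot: [-1.429, 1.054, 1.435]
contact_force: [0.2, 0.2, -0.2]
finger_gap: 0.0113
```

```bash
python3 -c "
from h import *
go((.533,.306,.1,107.4),(.533,.306,.027,107.4))"
```

```text
at [0.5074 0.2099 0.2182] yaw 107.5 gap 0.0113 F [ 0.2  0.2 -0.2] t 4.75
(0.533, 0.306, 0.1, 107.4) -> [ 0.1178 -0.0541  0.084 ] [ 0.1 -0.  -0.4] dist 0.154
(0.533, 0.306, 0.027, 107.4) -> [ 0.1908 -0.0546  0.084 ] [ 0.1 -0.  -0.4] dist 0.216
```

step_arm(moves="0.02 -0.027 0.04 0 0 0 1; 0.06 -0.045 0.07 0 0 -0.4 1; 0.1 -0.054 0.084 0 0 -0.4 1; 0.14 -0.054 0.084 0 0 -0.4 1; 0.165 -0.054 0.084 0 0 -0.4 1")

```text
time: 5.25
tool_pos: [0.5312, 0.3018, 0.0495]
ee_rot: [-1.432, 1.055, 1.431]
contact_force: [-0.6, -1.0, -1.0]
finger_gap: 0.0108
```

```bash
python3 lid.py b; python3 -c "
from h import *
go((.533,.306,.023,107.4))"
```

```text
at [0.5312 0.3018 0.0495] yaw 107.5 gap 0.0108 F [-0.6 -1.  -1. ] t 5.25
(0.5325, 0.3046, 0.2, 107.4) -> [-0.1506 -0.0015  0.0017] [ 0.1 -0.2 -0.3] dist 0.151
scene 5021 [0.222 0.043 0.021] tilt 12.7 circ [0.5151 0.2986 0.1567] rel [-0.0161 -0.0032]
wrist 89473 [-0.    -0.     0.001] tilt 0.0 circ [0.5311 0.3017 0.16  ] rel [-0.0001 -0.0001]
at [0.5305 0.3002 0.0492] yaw 107.4 gap 0.0112 F [-0.   0.  -0.4] t 5.35
(0.533, 0.306, 0.023, 107.4) -> [ 0.0261 -0.0043  0.0049] [ 0.  -0.3 -0.4] dist 0.027
```

step_arm(moves="0.008 -0.004 0.004 0 0 0 1; 0.014 -0.004 0.005 0 0 0 1; 0.019 -0.004 0.005 0 0 0 1; 0.023 -0.004 0.005 0 0 0 1; 0.025 -0.004 0.005 0 0 0 1")

```text
time: 5.85
tool_pos: [0.5376, 0.3092, 0.03]
ee_rot: [-1.431, 1.046, 1.425]
contact_force: [-0.2, 0.5, -0.4]
finger_gap: 0.0106
```

step_arm(moves="0 0 0 0 0 0 1; 0.003 0 0 0 0 0 1; 0.005 0 0 0 0 0 1; 0.005 0 0 0 0 0 1")

```text
time: 6.25
tool_pos: [0.5373, 0.3092, 0.0245]
ee_rot: [-1.431, 1.046, 1.426]
contact_force: [-0.3, -0.1, 0.6]
finger_gap: 0.011
```

step_arm(moves="0.002 0 0 0 0 0 1; 0.004 0 0 0 0 0 1; 0.004 0 0 0 0 0 1; 0.004 0 0 0 0 0 1")

```text
time: 6.65
tool_pos: [0.5376, 0.3095, 0.0238]
ee_rot: [-1.432, 1.045, 1.424]
contact_force: [-5.0, -3.4, 21.1]
finger_gap: 0.0107
```

step_arm(moves="-0.003 0 0 0 0 0 1; -0.003 0 0 0 0 0 0; -0.003 0 0 0 0 0 -0.3; -0.003 0 0 0 0 0 -0.3; -0.003 0 0 0 0 0 -0.3")

```text
time: 7.15
tool_pos: [0.5374, 0.3093, 0.0234]
ee_rot: [-1.431, 1.046, 1.426]
contact_force: [0.1, 0.4, 0.3]
finger_gap: 0.0556
```

step_arm(moves="-0.02 0 0 0 0 0 -0.3; -0.05 0 0 0 0 0 -0.3; -0.1 0 0 0 0 0 -1; -0.14 0 0 0 0 0 -1; -0.14 0 0 0 0 0 -1")

```text
time: 7.65
tool_pos: [0.5398, 0.3119, 0.1696]
ee_rot: [-1.431, 1.034, 1.42]
contact_force: [0.3, 0.8, -0.7]
finger_gap: 0.0851
```

```bash
cat > st.py <<'E'
from h import *
import sys
p,d,c=cap('scene'); W=cloud(c,d); cv2.imwrite(f'pics/s_{sys.argv[1]}.png',p)
g=(abs(p.astype(int)-p.mean(2,keepdims=True)).max(2)<25)&(p.max(2)>50)
m=(W[...,2]>.007)&(W[...,2]<.04)&(np.hypot(W[...,0]-.585,W[...,1]-.321)<.12)&g
k,l,s,ce=cv2.connectedComponentsWithStats(m.astype('uint8'))
t=W[l==1+np.argmax(s[1:,4])]; A=np.c_[t[:,:2]-[.585,.321],np.ones(len(t))]; k=np.linalg.lstsq(A,t[:,2],rcond=None)[0]
print('lid',len(t),k.round(3),np.round(np.array(cv2.minEnclosingCircle((t[:,:2]*1e4).astype('int32'))[0])/1e4,4))
b=((p.max(2)<45)&(W[...,2]>.003)&(W[...,2]<.06)&(W[...,0]>.3)&(W[...,1]>-.2)).astype('uint8')
k,l,s,ce=cv2.connectedComponentsWithStats(b)
for i in range(1,k):
    if 40<s[i,4]<600: print('black',s[i].tolist(),ce[i].round(1),ray(c,*ce[i],.017)[:2].round(4),ray(c,*ce[i],.022)[:2].round(4),'zmax',W[l==i][:,2].max().round(3))
E
python3 st.py c; python3 -c "
from h import *
go((.437,.2145,.12,60),(.437,.2145,.12,100),(.437,.2145,.12,150))"
```

```text
lid 4456 [ 0.001 -0.001  0.017] [0.588  0.3251]
black [323, 257, 8, 8, 44] [326.3 260.5] [0.5759 0.0353] [0.5782 0.0376] zmax 0.019
black [291, 267, 15, 18, 210] [297.8 275.6] [0.6597 0.0217] [0.6615 0.0241] zmax 0.039
black [220, 271, 22, 15, 139] [231.8 278.4] [ 0.7891 -0.0797] [ 0.7903 -0.0768] zmax 0.044
black [412, 275, 11, 11, 70] [417.3 280.2] [0.4428 0.2272] [0.4457 0.2286] zmax 0.038
black [320, 301, 15, 19, 234] [326.8 310.2] [0.6682 0.1398] [0.67   0.1416] zmax 0.042
black [273, 336, 18, 6, 77] [281.9 338.3] [0.7922 0.1249] [0.7933 0.1268] zmax 0.031
at [0.5384 0.3105 0.1667] yaw 107.4 gap 0.0854 F [ 0.3  0.2 -1.1] t 7.7
(0.437, 0.2145, 0.12, 60) -> [ 0.0452  0.1259 -0.0615] [47.4  0.4  0.6] dist 0.147
(0.437, 0.2145, 0.12, 100) -> [ 0.0452  0.1259 -0.0615] [7.4 0.2 0.6] dist 0.147
(0.437, 0.2145, 0.12, 150) -> [ 0.0452  0.1259 -0.0615] [-42.6  -0.1   0.7] dist 0.147
```

View pics/s_c.png

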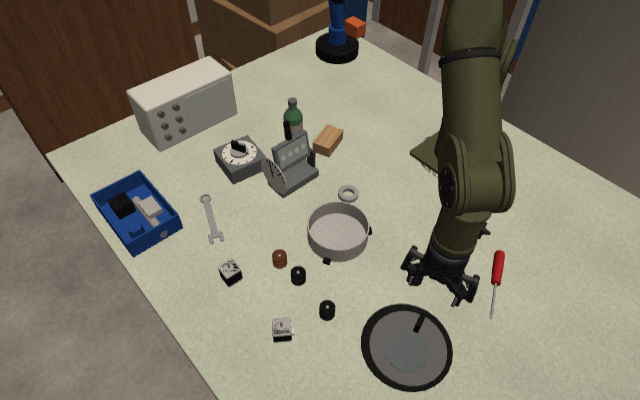

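The lid lies flat on the mat at (406,347), tilt under 0.2°, centre about 5 mm off the mat's, and the tub is open. Next is pulley C. I'll also measure the tub's rim.

step_arm(moves="0.01 0.042 -0.02 -8.5 0 0 -1; 0.02 0.08 -0.04 -17 0 0 -1; 0.03 0.126 -0.06 -25.5 0 0 -1; 0.045 0.126 -0.0615 -34 0 0 -1; 0.045 0.126 -0.0615 -42.6 0 0.7 -1")

```text
time: 8.2
tool_pos: [0.4314, 0.2093, 0.1157]
ee_rot: [-1.928, 0.527, 1.944]
contact_force: [1.2, 1.0, 0.0]
finger_gap: 0.0854
```

```bash
cat > pul.py <<'E'
from h import *
import sys
x,y,yaw=map(float,sys.argv[1:4])
print('q',np.round(manip.sense()['q'],2))
p,d,c=cap('wrist'); W=cloud(c,d)
b=((p.max(2)<60)&(np.hypot(W[...,0]-x,W[...,1]-y)<.04)&(W[...,2]>.028)&(W[...,2]<.045)); t=W[b]
t=t[abs(t[:,2]-np.median(t[:,2]))<.004]
q=np.array(cv2.minEnclosingCircle((t[:,:2]*1e4).astype('int32'))[0])/1e4
print('top face',len(t),t.mean(0).round(4),'circ',q)
go((*q,.07,yaw),(*q,.008,yaw))
# tub rim from top cam
for n in('top','scene'):
    p,d,c=cap(n); W=cloud(c,d); m=(abs(W[...,2]-.055)<.006)&(np.hypot(W[...,0]-.495,W[...,1]+.011)<.1); t=W[m]
    print(n,'rim',len(t),np.round(cv2.minEnclosingCircle((t[:,:2]*1e4).astype('int32'))[0],0),np.round(cv2.fitEllipse(cv2.convexHull((t[:,:2]*1e4).astype('int32'))),0) if 0 else '')
E
python3 pul.py .437 .2145 150
```

```text
q [-0.24  0.75 -0.51  2.08  0.73  0.52  1.33]
top face 1470 [0.4381 0.2157 0.0346] circ [0.43822178 0.21639028]
at [0.4334 0.2111 0.1162] yaw 150.6 gap 0.0851 F [1.3 0.8 0.3] t 8.25
(np.float64(0.43822177734375), np.float64(0.216390283203125), 0.07, 150.0) -> [ 0.0462 -0.0075 -0.0018] [ 0.6  0.2 -0.7] dist 0.047
(np.float64(0.43822177734375), np.float64(0.216390283203125), 0.008, 150.0) -> [ 0.1081 -0.0082 -0.002 ] [ 0.6  0.2 -0.7] dist 0.108
top rim 232 [4959. -109.] 
scene rim 393 [4956. -107.]
```

step_arm(moves="0.04 -0.008 -0.002 0.6 0 -0.7 -1; 0.075 -0.008 -0.002 0.6 0 -0.7 -1; 0.1 -0.008 -0.002 0.6 0 -0.7 -1; 0.108 -0.008 -0.002 0.6 0 -0.7 -1; 0.108 -0.008 -0.002 0.6 0 -0.7 0")

```text
time: 8.85
tool_pos: [0.4399, 0.2183, 0.0093]
ee_rot: [-1.918, 0.523, 1.918]
contact_force: [0.4, 0.3, 0.7]
finger_gap: 0.0735
```

step_arm(moves="0 0 0 0 0 0 1; 0 0 0 0 0 0 1; 0 0 0 0 0 0 1; 0 0 0 0 0 0 1")

```text
time: 9.25
tool_pos: [0.4411, 0.2186, 0.0115]
ee_rot: [-1.919, 0.519, 1.915]
contact_force: [0.3, -0.2, -0.0]
finger_gap: 0.0363
```

```bash
cat > place.py <<'E'
from h import *
import sys
k=float(sys.argv[1]); yaw=float(sys.argv[2])
c=np.array([.4957,-.011]); y=Rt(yaw).as_matrix()[:2,1]
P=c+k*y; print(P.round(4))
s=manip.sense(); p=np.array(s['tool_pos'])
go((p[0],p[1],.13,yaw),(*P,.13,yaw),(*P,.015,yaw))
E
python3 place.py .045 150
```

```text
[ 0.4732 -0.05  ]
at [0.4411 0.2186 0.0115] yaw 149.3 gap 0.0363 F [ 0.3 -0.2 -0. ] t 9.25
(np.float64(0.4410948896281629), np.float64(0.21861693545431943), 0.13, 150.0) -> [-0.1185 -0.0009 -0.    ] [-0.7 -0.   0.4] dist 0.118
(np.float64(0.47319999999999995), np.float64(-0.049971143170299756), 0.13, 150.0) -> [-0.1201  0.2136 -0.1648] [-0.7 -0.   0.4] dist 0.295
(np.float64(0.47319999999999995), np.float64(-0.049971143170299756), 0.015, 150.0) -> [-0.0051  0.2145 -0.1648] [-0.7 -0.   0.4] dist 0.271
```

step_arm(moves="-0.045 0 0 0 0 0 1; -0.09 0 0 0 0 0 1; -0.12 0.03 -0.023 0 0 0 1; -0.12 0.07 -0.054 0 0 0 1; -0.12 0.11 -0.084 0 0 0 1")

```text
time: 9.75
tool_pos: [0.4575, 0.0796, 0.1315]
ee_rot: [-1.922, 0.518, 1.913]
contact_force: [0.9, -0.5, -0.9]
finger_gap: 0.0361
```

step_arm(moves="0 0.035 -0.027 0 0 0 1; 0 0.07 -0.054 0 0 0 1; 0 0.1036 -0.08 -0.7 0 0.4 1; 0 0.1036 -0.08 -0.7 0 0.4 1; 0 0.1036 -0.08 -0.7 0 0.4 1")

```text
time: 10.25
tool_pos: [0.4723, -0.0505, 0.1294]
ee_rot: [-1.925, 0.521, 1.926]
contact_force: [-0.4, 1.0, -0.1]
finger_gap: 0.0361
```

```bash
python3 place.py .045 150
```

```text
[ 0.4732 -0.05  ]
at [ 0.4723 -0.0505  0.1294] yaw 149.8 gap 0.0361 F [-0.4  1.  -0.1] t 10.25
(np.float64(0.47231537448238176), np.float64(-0.05054772853593765), 0.13, 150.0) -> [-0.0006  0.     -0.    ] [-0.2 -0.  -0.1] dist 0.001
(np.float64(0.47319999999999995), np.float64(-0.049971143170299756), 0.13, 150.0) -> [-0.0006 -0.0009 -0.0005] [-0.2 -0.  -0.1] dist 0.001
(np.float64(0.47319999999999995), np.float64(-0.049971143170299756), 0.015, 150.0) -> [ 0.1144 -0.0011 -0.0005] [-0.2 -0.  -0.1] dist 0.114
```

step_arm(moves="0.04 -0.001 0 0 0 0 1; 0.08 -0.001 0 0 0 0 1; 0.1 -0.001 0 0 0 0 1; 0.111 -0.001 0 0 0 0 1; 0.113 -0.001 0 0 0 0 1")

```text
time: 10.75
tool_pos: [0.4721, -0.046, 0.0153]
ee_rot: [-1.927, 0.513, 1.933]
contact_force: [-0.7, -0.5, -0.1]
finger_gap: 0.0361
```

step_arm(moves="0 0 0 0 0 0 1; 0 0 0 0 0 0 -0.2; 0 0 0 0 0 0 -0.2; 0 0 0 0 0 0 -0.2; -0.03 0 0 0 0 0 -0.2")

```text
time: 11.25
tool_pos: [0.4713, -0.0485, 0.0444]
ee_rot: [-1.924, 0.519, 1.935]
contact_force: [0.0, 0.4, 0.4]
finger_gap: 0.051
```

step_arm(moves="-0.05 0 0 0 0 0 -0.2; -0.1 0 0 0 0 0 -0.2; -0.1 0 0 0 0 0 -0.2")

```text
time: 11.55
tool_pos: [0.4761, -0.0477, 0.1512]
ee_rot: [-1.934, 0.514, 1.917]
contact_force: [0.7, -0.0, -0.9]
finger_gap: 0.0511
```

```bash
python3 st.py d; python3 -c "
from h import *
go((.6605,.0235,.13,150))"
```

```text
lid 4447 [ 0.002 -0.001  0.017] [0.5878 0.324 ]
black [328, 210, 13, 17, 188] [333.8 218.1] [ 0.4676 -0.0546] [ 0.4704 -0.0518] zmax 0.045
black [291, 267, 15, 19, 212] [297.8 275.6] [0.6599 0.0218] [0.6617 0.0242] zmax 0.04
black [219, 271, 23, 15, 141] [231.8 278.2] [ 0.789  -0.0803] [ 0.7901 -0.0774] zmax 0.044
black [320, 301, 15, 19, 232] [326.7 310.1] [0.6682 0.1396] [0.67   0.1414] zmax 0.041
black [273, 336, 18, 6, 80] [281.7 338.3] [0.7924 0.1246] [0.7936 0.1265] zmax 0.032
at [ 0.4748 -0.0484  0.1489] yaw 150.0 gap 0.0509 F [ 0.2  0.1 -0.4] t 11.6
(0.6605, 0.0235, 0.13, 150) -> [ 0.0198 -0.1552 -0.1247] [-0.  -0.3  0.1] dist 0.2
```

C is in the tub. Next B.

step_arm(moves="0 -0.038 -0.031 0 0 0 -0.6; 0 -0.076 -0.062 0 0 0 -0.6; 0.005 -0.115 -0.093 0 0 0 -0.6; 0.02 -0.155 -0.125 0 0 0 -0.6; 0.02 -0.155 -0.125 0 0 0 -0.6")

```text
time: 12.1
tool_pos: [0.6617, 0.0269, 0.1223]
ee_rot: [-1.926, 0.513, 1.928]
contact_force: [-1.2, 0.3, 0.3]
finger_gap: 0.0682
```

```bash
sed -i '/# tub rim/,$d' pul.py; python3 pul.py .6605 .0235 150
```

```text
q [ 0.22  0.94 -0.66  1.52  0.67  0.92  1.96]
top face 1458 [0.6603 0.0223 0.0346] circ [0.66060337 0.02269109]
at [0.6593 0.0255 0.1225] yaw 150.1 gap 0.0684 F [-0.7  0.8 -0.9] t 12.15
(np.float64(0.660603369140625), np.float64(0.022691091918945312), 0.07, 150.0) -> [ 0.0525  0.0017 -0.0026] [ 0.1  0.2 -0.1] dist 0.053
(np.float64(0.660603369140625), np.float64(0.022691091918945312), 0.008, 150.0) -> [ 0.1145  0.0016 -0.0028] [ 0.1  0.2 -0.1] dist 0.115
```

step_arm(moves="0.04 0.001 -0.002 0 0 0 -0.6; 0.08 0.001 -0.002 0 0 0 -0.6; 0.103 0.001 -0.002 0 0 0 -0.6; 0.112 0.001 -0.002 0 0 0 -0.6; 0.112 0.001 -0.002 0 0 0 1")

```text
time: 12.65
tool_pos: [0.6576, 0.0208, 0.0122]
ee_rot: [-1.925, 0.52, 1.933]
contact_force: [-1.1, 0.7, 0.7]
finger_gap: 0.0553
```

step_arm(moves="0 0 0 0 0 0 1; 0 0 0 0 0 0 1; 0 0 0 0 0 0 1; 0 0 0 0 0 0 1; -0.02 0 0 0 0 0 1")

```text
time: 13.15
tool_pos: [0.6579, 0.021, 0.0324]
ee_rot: [-1.924, 0.52, 1.934]
contact_force: [-1.0, -0.4, -0.2]
finger_gap: 0.0358
```

```bash
python3 place.py 0 150
```

```text
[ 0.4957 -0.011 ]
at [0.6579 0.021  0.0324] yaw 150.1 gap 0.0358 F [-1.  -0.4 -0.2] t 13.15
(np.float64(0.6578548638897683), np.float64(0.020990607052435734), 0.13, 150.0) -> [-0.0976  0.0005  0.0003] [ 0.1  0.2 -0.3] dist 0.098
(np.float64(0.4957), np.float64(-0.011), 0.13, 150.0) -> [-0.0966  0.1091  0.1249] [ 0.1  0.2 -0.3] dist 0.192
(np.float64(0.4957), np.float64(-0.011), 0.015, 150.0) -> [0.0184 0.1086 0.1245] [ 0.1  0.2 -0.3] dist 0.166
```

step_arm(moves="-0.05 0 0 0 0 0 1; -0.097 0.01 0.01 0 0 0 1; -0.097 0.04 0.045 0 0 0 1; -0.097 0.073 0.084 0 0 0 1; -0.097 0.109 0.125 0 0 0 1")

```text
time: 13.65
tool_pos: [0.5012, -0.0094, 0.1325]
ee_rot: [-1.929, 0.517, 1.926]
contact_force: [-0.1, -0.7, -0.9]
finger_gap: 0.0359
```

step_arm(moves="0 0 0 0 0 0 1; 0.01 0 0 0 0 0 1")

```text
time: 13.85
tool_pos: [0.5023, -0.0095, 0.1225]
ee_rot: [-1.93, 0.517, 1.927]
contact_force: [1.6, 0.0, -0.2]
finger_gap: 0.0357
```

```bash
python3 place.py 0 150; python3 st.py e
```

```text
[ 0.4957 -0.011 ]
at [ 0.5023 -0.0095  0.1225] yaw 150.1 gap 0.0357 F [ 1.6  0.  -0.2] t 13.85
(np.float64(0.5023442794497732), np.float64(-0.009541694219656142), 0.13, 150.0) -> [-0.0075  0.     -0.    ] [ 0.1 -0.1 -0.1] dist 0.007
(np.float64(0.4957), np.float64(-0.011), 0.13, 150.0) -> [-0.0075  0.0046  0.005 ] [ 0.1 -0.1 -0.1] dist 0.01
(np.float64(0.4957), np.float64(-0.011), 0.015, 150.0) -> [0.1075 0.0044 0.0052] [ 0.1 -0.1 -0.1] dist 0.108
lid 4441 [ 0.002 -0.002  0.017] [0.5865 0.3241]
black [328, 213, 13, 14, 106] [332.9 221.2] [ 0.4769 -0.048 ] [ 0.4796 -0.0453] zmax 0.044
black [323, 257, 8, 8, 41] [326.3 260.5] [0.5758 0.0351] [0.5781 0.0374] zmax 0.02
black [219, 271, 23, 15, 143] [231.7 278.3] [ 0.7892 -0.0802] [ 0.7904 -0.0773] zmax 0.043
black [320, 301, 15, 19, 233] [326.8 310.1] [0.6681 0.1398] [0.6699 0.1416] zmax 0.04
black [273, 336, 18, 6, 79] [281.7 338.3] [0.7924 0.1247] [0.7936 0.1266] zmax 0.034
```

step_arm(moves="0.03 0.004 0.005 0 0 0 1; 0.07 0.004 0.005 0 0 0 1; 0.095 0.004 0.005 0 0 0 1; 0.104 0.004 0.005 0 0 0 1; 0.106 0.004 0.005 0 0 0 1")

```text
time: 14.4
tool_pos: [0.498, -0.0092, 0.0163]
ee_rot: [-1.931, 0.516, 1.926]
contact_force: [-7.8, 0.1, 41.3]
finger_gap: 0.036
```

step_arm(moves="0 0 0 0 0 0 1; 0 0 0 0 0 0 -0.2; 0 0 0 0 0 0 -0.2; 0 0 0 0 0 0 -0.2; -0.03 0 0 0 0 0 -0.2")

```text
time: 14.9
tool_pos: [0.4949, -0.0102, 0.0427]
ee_rot: [-1.924, 0.519, 1.935]
contact_force: [0.4, -0.9, 0.1]
finger_gap: 0.0511
```

step_arm(moves="-0.05 0 0 0 0 0 -0.2; -0.1 0 0 0 0 0 -0.2; -0.1 0 0 0 0 0 -0.2")

```text
time: 15.2
tool_pos: [0.5002, -0.0089, 0.1499]
ee_rot: [-1.934, 0.513, 1.917]
contact_force: [1.9, -0.1, -0.4]
finger_gap: 0.0509
```

```bash
python3 st.py f; python3 -c "
from h import *
go((.6683,.1405,.13,150))"
```

```text
lid 4445 [0.001 0.001 0.017] [0.5866 0.3259]
black [328, 210, 16, 32, 369] [335.4 225.7] [ 0.482  -0.0324] [ 0.4848 -0.0297] zmax 0.045
black [323, 257, 8, 8, 42] [326.4 260.4] [0.5756 0.035 ] [0.5778 0.0374] zmax 0.018
black [220, 271, 22, 15, 139] [231.8 278.3] [ 0.789  -0.0798] [ 0.7902 -0.0769] zmax 0.044
black [320, 301, 15, 19, 232] [326.8 310.1] [0.668  0.1396] [0.6698 0.1415] zmax 0.04
black [273, 336, 18, 6, 79] [281.8 338.3] [0.7922 0.1248] [0.7934 0.1267] zmax 0.036
at [ 0.4987 -0.0097  0.1475] yaw 150.0 gap 0.0512 F [ 0.3 -0.3 -0.8] t 15.25
(0.6683, 0.1405, 0.13, 150) -> [ 0.0183 -0.2149 -0.0716] [-0.  -0.3  0.1] dist 0.227
```

B is in. Now A.

step_arm(moves="0 -0.045 -0.015 0 0 0 -0.6; 0 -0.09 -0.03 0 0 0 -0.6; 0 -0.135 -0.045 0 0 0 -0.6; 0.01 -0.18 -0.06 0 0 0 -0.6; 0.018 -0.215 -0.072 0 0 0 -0.6")

```text
time: 15.75
tool_pos: [0.667, 0.1423, 0.1242]
ee_rot: [-1.926, 0.517, 1.931]
contact_force: [0.1, -0.2, 0.5]
finger_gap: 0.0683
```

step_arm(moves="0 0 0 0 0 0 -0.6")

```text
time: 15.85
tool_pos: [0.6671, 0.1454, 0.1232]
ee_rot: [-1.926, 0.511, 1.932]
contact_force: [-0.8, 1.2, 0.8]
finger_gap: 0.0686
```

```bash
python3 pul.py .668 .1405 150
```

```text
q [ 0.04  0.96 -0.66  1.45  0.66  0.96  1.83]
top face 1447 [0.6688 0.1401 0.0346] circ [0.6691106  0.14087526]
at [0.6655 0.1426 0.1235] yaw 150.2 gap 0.0687 F [-0.1 -0.3  0.3] t 15.9
(np.float64(0.669110595703125), np.float64(0.14087525634765624), 0.07, 150.0) -> [ 0.0535 -0.0005 -0.0041] [ 0.2  0.2 -0.2] dist 0.054
(np.float64(0.669110595703125), np.float64(0.14087525634765624), 0.008, 150.0) -> [ 0.1155 -0.0006 -0.0043] [ 0.2  0.2 -0.2] dist 0.116
```

step_arm(moves="0.04 -0.001 -0.004 0 0 0 -0.6; 0.08 -0.001 -0.004 0 0 0 -0.6; 0.103 -0.001 -0.004 0 0 0 -0.6; 0.112 -0.001 -0.004 0 0 0 -0.6; 0.112 -0.001 -0.004 0 0 0 1")

```text
time: 16.4
tool_pos: [0.6682, 0.1375, 0.0127]
ee_rot: [-1.925, 0.521, 1.933]
contact_force: [0.1, 0.2, 0.2]
finger_gap: 0.0554
```

step_arm(moves="0 0 0 0 0 0 1; 0 0 0 0 0 0 1; 0 0 0 0 0 0 1; 0 0 0 0 0 0 1; -0.02 0 0 0 0 0 1")

```text
time: 16.9
tool_pos: [0.668, 0.138, 0.033]
ee_rot: [-1.925, 0.52, 1.934]
contact_force: [-0.1, -0.3, -1.9]
finger_gap: 0.0358
```

```bash
python3 place.py -0.044 150
```

```text
[0.5177 0.0271]
at [0.668 0.138 0.033] yaw 150.1 gap 0.0358 F [-0.1 -0.3 -1.9] t 16.9
(np.float64(0.6680054494744307), np.float64(0.13797643295000883), 0.13, 150.0) -> [-0.097   0.0006  0.0003] [ 0.1  0.2 -0.3] dist 0.097
(np.float64(0.5176999999999999), np.float64(0.02710511776651531), 0.13, 150.0) -> [-0.0958  0.1716  0.0752] [ 0.1  0.2 -0.3] dist 0.21
(np.float64(0.5176999999999999), np.float64(0.02710511776651531), 0.015, 150.0) -> [0.0192 0.171  0.0749] [ 0.1  0.2 -0.3] dist 0.188
```

step_arm(moves="-0.05 0 0 0 0 0 1; -0.096 0.01 0.005 0 0 0 1; -0.096 0.055 0.025 0 0 0 1; -0.096 0.1 0.045 0 0 0 1; -0.096 0.144 0.063 0 0 0 1")

```text
time: 17.4
tool_pos: [0.542, 0.0448, 0.1323]
ee_rot: [-1.929, 0.517, 1.928]
contact_force: [0.6, -0.8, -0.3]
finger_gap: 0.0355
```

step_arm(moves="0 0.027 0.012 0 0 0 1; 0 0.027 0.012 0 0 0 1; 0 0.027 0.012 0 0 0 1")

```text
time: 17.7
tool_pos: [0.5201, 0.0282, 0.1319]
ee_rot: [-1.928, 0.517, 1.927]
contact_force: [0.6, 0.8, -0.6]
finger_gap: 0.0359
```

```bash
python3 place.py -0.044 150; python3 -c "
from h import *
p,d,c=cap('top');W=cloud(c,d);cv2.imwrite('pics/t2.png',cv2.resize(p[200:265,275:345],None,fx=8,fy=8))
z=np.load('top0.npz')"
```

```text
[0.5177 0.0271]
at [0.5201 0.0282 0.1319] yaw 150.0 gap 0.0359 F [ 0.6  0.8 -0.6] t 17.7
(np.float64(0.5201047340756504), np.float64(0.028223175402795175), 0.13, 150.0) -> [ 0.0019 -0.      0.    ] [ 0.  -0.1 -0. ] dist 0.002
(np.float64(0.5176999999999999), np.float64(0.02710511776651531), 0.13, 150.0) -> [0.0019 0.0022 0.0015] [ 0.  -0.1 -0. ] dist 0.003
(np.float64(0.5176999999999999), np.float64(0.02710511776651531), 0.015, 150.0) -> [0.1169 0.0021 0.0016] [ 0.  -0.1 -0. ] dist 0.117
```

step_arm(moves="0.03 0.001 0.001 0 0 0 1; 0.07 0.001 0.001 0 0 0 1; 0.095 0.001 0.001 0 0 0 1; 0.107 0.001 0.001 0 0 0 1; 0.111 0.001 0.001 0 0 0 1")

```text
time: 18.25
tool_pos: [0.5184, 0.0291, 0.0207]
ee_rot: [-1.929, 0.517, 1.929]
contact_force: [-9.8, -2.9, 47.3]
finger_gap: 0.0357
```

step_arm(moves="0.002 0 0 0 0 0 1; 0.002 0 0 0 0 0 -0.2; 0.002 0 0 0 0 0 -0.2; 0.002 0 0 0 0 0 -0.2; -0.03 0 0 0 0 0 -0.2")

```text
time: 18.75
tool_pos: [0.5166, 0.0278, 0.0476]
ee_rot: [-1.923, 0.519, 1.935]
contact_force: [0.1, -0.0, 0.2]
finger_gap: 0.0512
```

step_arm(moves="-0.05 0 0 0 0 0 -0.2; -0.1 0 0 0 0 0 -0.2; -0.15 0 0 0 0 0 -0.5; -0.15 0 0 0 0 0 -0.5")

```text
time: 19.15
tool_pos: [0.5224, 0.0301, 0.2059]
ee_rot: [-1.935, 0.511, 1.916]
contact_force: [-0.2, 0.0, 0.1]
finger_gap: 0.0638
```

```bash
python3 st.py g; python3 -c "
from h import *
p,d,c=cap('wrist');W=cloud(c,d);cv2.imwrite('pics/w2.png',p)
m=((p.max(2)<60)&(np.hypot(W[...,0]-.4957,W[...,1]+.011)<.075)&(W[...,2]>.033)&(W[...,2]<.047)).astype('uint8')
k,l,s,ce=cv2.connectedComponentsWithStats(m)
for i in range(1,k):
  if s[i,4]>150: t=W[l==i]; print(s[i,4],t.mean(0).round(4),np.hypot(t[:,0].mean()-.4957,t[:,1].mean()+.011).round(4))
go((.4545,-.261,.25,180),(.4545,-.261,.25,0))
print(manip.sense()['q'])
"
```

```text
lid 4457 [ 0.002 -0.     0.017] [0.5885 0.3241]
black [328, 210, 21, 39, 464] [336.7 229.5] [ 0.4883 -0.0204] [ 0.4909 -0.0178] zmax 0.047
black [323, 257, 8, 7, 41] [326.3 260.3] [0.5755 0.0348] [0.5777 0.0371] zmax 0.018
black [220, 271, 22, 15, 139] [231.9 278.4] [ 0.789  -0.0797] [ 0.7902 -0.0768] zmax 0.043
black [273, 336, 18, 6, 78] [281.7 338.3] [0.7925 0.1246] [0.7937 0.1265] zmax 0.034
1143 [ 0.4718 -0.0508  0.0397] 0.0464
977 [ 0.4992 -0.0084  0.0397] 0.0044
875 [0.5191 0.0292 0.0396] 0.0465
at [0.5191 0.028  0.2008] yaw 150.0 gap 0.0642 F [-0.6  0.2 -1.6] t 19.25
(0.4545, -0.261, 0.25, 180) -> [-0.0489  0.2826 -0.0886] [-30.   -0.1  -0. ] dist 0.3
(0.4545, -0.261, 0.25, 0) -> [-0.0489  0.2826 -0.0886] [ 1.5e+02 -1.0e-01  1.0e-01] dist 0.3
[ 0.29792424  0.68093102 -0.73290377  1.89878345  0.62628383  0.80480876
  1.8411179 ]
```

View pics/w2.png

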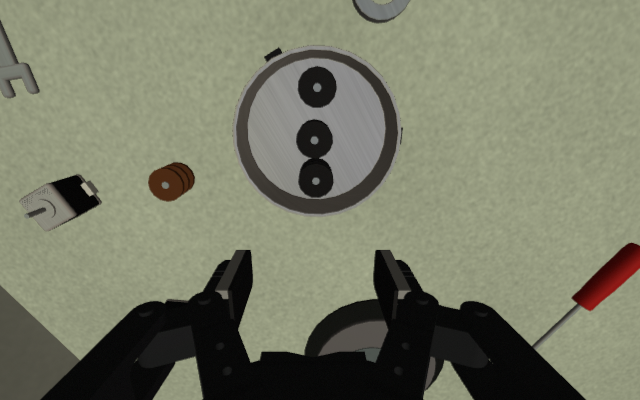

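All three black pulleys stand on the tub floor (image 317,87 / 313,140 / 315,178, tops at 39.7 mm). The brown one is untouched. Now the lamp: raise, cross over and turn the jaws along the hinge.

step_arm(moves="-0.04 0.03 -0.01 8.5 0 0 -0.6; -0.055 0.075 -0.02 17 0 0 -0.6; -0.055 0.12 -0.035 25.5 0 0 -0.6; -0.055 0.16 -0.05 34 0 0 -0.6; -0.055 0.2 -0.063 42.5 0 0 -0.6")

```text
time: 19.75
tool_pos: [0.4716, -0.1786, 0.2535]
ee_rot: [-1.424, 1.056, 1.43]
contact_force: [0.3, -0.0, -0.6]
finger_gap: 0.0681
```

step_arm(moves="0 0 0 8.5 0 0 -0.6; 0 0 0 17 0 0 -0.6; 0 0 0 25.5 0 0 -0.6; 0 0 0 34 0 0 -0.6; 0 0 0 42.5 0 0 -0.6")

```text
time: 20.25
tool_pos: [0.4719, -0.1766, 0.2532]
ee_rot: [-0.876, 1.391, 0.881]
contact_force: [1.2, 0.4, 0.4]
finger_gap: 0.0686
```

step_arm(moves="0 0 0 8.5 0 0 -0.6; 0 0 0 17 0 0 -0.6; 0 0 0 25.5 0 0 -0.6; 0 0 0 34 0 0 -0.6; 0 0 0 42.5 0 0 -0.6")

```text
time: 20.75
tool_pos: [0.472, -0.1765, 0.2532]
ee_rot: [-0.304, 1.555, 0.304]
contact_force: [-0.1, 0.4, 0.7]
finger_gap: 0.0685
```

```bash
cat > lamp.py <<'E'
from h import *
go((.4545,-.261,.26,0)); print(np.round(manip.sense()['q'],2))
for n in ('scene','wrist'):
    p,d,c=cap(n); W=cloud(c,d)
    cv2.imwrite(f'pics/lamp_{n}.png',p)
    b=p.max(2)<50
    t=W[b&(W[...,2]>.168)&(W[...,2]<.225)&(np.abs(W[...,0]-.455)<.02)&(np.abs(W[...,1]+.265)<.03)]
    if len(t): print(n,'tab',len(t),t.mean(0).round(4),'top',t[t[:,2]>t[:,2].max()-.006].mean(0).round(4),t.min(0).round(3),t.max(0).round(3))
    t=W[~b&(W[...,2]>.09)&(W[...,2]<.158)&(np.abs(W[...,0]-.455)<.045)&(np.abs(W[...,1]+.25)<.04)]
    if len(t)>30:
        for _ in range(4):
            A=np.c_[t[:,0],t[:,2]-.075,np.ones(len(t))];k=np.linalg.lstsq(A,t[:,1],rcond=None)[0];e=t[:,1]-A@k;t=t[abs(e)<max(.002,1.5*e.std())]
        print(n,'panel face',len(t),k.round(4),'angle',np.arctan(k[1]).round(3),'face y at hinge',(k[2]+k[0]*.455).round(4),'axis slope',k[0].round(3))
E
python3 lamp.py
```

```text
at [ 0.472  -0.1765  0.2532] yaw 22.2 gap 0.0685 F [-0.1  0.4  0.7] t 20.75
(0.4545, -0.261, 0.26, 0) -> [-0.0066 -0.0716 -0.0481] [22.2 -0.3 -0. ] dist 0.087
[ 0.37  0.5  -0.17  1.89  0.12  0.76  0.53]
scene tab 59 [ 0.4568 -0.2625  0.1848] top [ 0.46   -0.2714  0.2104] [ 0.447 -0.274  0.168] [ 0.463 -0.253  0.212]
scene panel face 355 [ 0.0016 -0.1991 -0.2362] angle -0.197 face y at hinge -0.2355 axis slope 0.002
wrist tab 965 [ 0.4549 -0.2623  0.1977] top [ 0.455  -0.2675  0.2145] [ 0.448 -0.276  0.168] [ 0.462 -0.255  0.217]
wrist panel face 3701 [ 0.0053 -0.1991 -0.2367] angle -0.197 face y at hinge -0.2343 axis slope 0.005
```

Lamp is at about -0.197 rad, hinge y≈-0.243, tab x≈0.455. I'll go above the tab.

step_arm(moves="0 -0.03 -0.02 8 0 0 -0.6; 0 -0.06 -0.04 16 0 0 -0.6; 0 -0.072 -0.048 22.2 0 0 -0.6; 0 -0.072 -0.048 22.2 0 0 -0.6; 0 -0.072 -0.048 22.2 0 0 -0.6")

```text
time: 21.35
tool_pos: [0.4561, -0.2604, 0.2543]
ee_rot: [-0.009, 1.574, 0.009]
contact_force: [0.1, 0.4, -0.1]
finger_gap: 0.0686
```

```bash
cat > arc.py <<'E'
from h import *
import sys
hy,hz,r=-.2427,.075,.122
ths=[float(a) for a in sys.argv[1:]]
go(*[(.455,round(hy+r*np.sin(t),4),round(hz+r*np.cos(t)-.019,4),0) for t in ths])
E
python3 arc.py -.197
```

```text
at [ 0.4561 -0.2604  0.2543] yaw 0.6 gap 0.0686 F [ 0.1  0.4 -0.1] t 21.35
(0.455, np.float64(-0.2666), np.float64(0.1756), 0) -> [ 0.0787 -0.0062 -0.001 ] [ 0.6 -0.2 -0. ] dist 0.079
```

step_arm(moves="0.02 -0.006 -0.001 0.6 0 0 -0.6; 0.045 -0.006 -0.001 0.6 0 0 -0.6; 0.065 -0.006 -0.001 0.6 0 0 -0.6; 0.078 -0.006 -0.001 0.6 0 0 -0.3; 0.078 -0.006 -0.001 0.6 0 0 0.2")

```text
time: 21.85
tool_pos: [0.4546, -0.2648, 0.1754]
ee_rot: [0.001, 1.576, 0.003]
contact_force: [-0.0, 0.4, -0.4]
finger_gap: 0.0424
```

step_arm(moves="0 0 0 0 0 0 1; 0 0 0 0 0 0 1; 0 0 0 0 0 0 1; 0 0 0 0 0 0 1; 0 0 0 0 0 0 1")

```text
time: 22.35
tool_pos: [0.4537, -0.267, 0.1778]
ee_rot: [0.003, 1.575, -0.003]
contact_force: [-5.5, 2.0, 4.8]
finger_gap: 0.0134
```

```bash
python3 arc.py -.2 -.1 0 .1 .2 .3 .4 .5 .6 .7 .785 .81
```

```text
at [ 0.4537 -0.267   0.1778] yaw -0.2 gap 0.0134 F [-5.5  2.   4.8] t 22.35
(0.455, np.float64(-0.2669), np.float64(0.1756), 0) -> [0.0022 0.0001 0.0013] [-0.2 -0.2  0. ] dist 0.003
(0.455, np.float64(-0.2549), np.float64(0.1774), 0) -> [0.0004 0.0121 0.0013] [-0.2 -0.2  0. ] dist 0.012
(0.455, np.float64(-0.2427), np.float64(0.178), 0) -> [-0.0002  0.0243  0.0012] [-0.2 -0.2  0. ] dist 0.024
(0.455, np.float64(-0.2305), np.float64(0.1774), 0) -> [0.0004 0.0365 0.0012] [-0.2 -0.2  0. ] dist 0.037
(0.455, np.float64(-0.2185), np.float64(0.1756), 0) -> [0.0022 0.0485 0.0011] [-0.2 -0.2  0. ] dist 0.049
(0.455, np.float64(-0.2066), np.float64(0.1726), 0) -> [0.0052 0.0604 0.0011] [-0.2 -0.2  0. ] dist 0.061
(0.455, np.float64(-0.1952), np.float64(0.1684), 0) -> [0.0094 0.0718 0.0011] [-0.2 -0.2  0. ] dist 0.072
(0.455, np.float64(-0.1842), np.float64(0.1631), 0) -> [0.0147 0.0828 0.0011] [-0.2 -0.2  0. ] dist 0.084
(0.455, np.float64(-0.1738), np.float64(0.1567), 0) -> [0.0211 0.0932 0.0011] [-0.2 -0.2  0. ] dist 0.096
(0.455, np.float64(-0.1641), np.float64(0.1493), 0) -> [0.0285 0.1029 0.0011] [-0.2 -0.2  0. ] dist 0.107
(0.455, np.float64(-0.1565), np.float64(0.1423), 0) -> [0.0355 0.1105 0.0011] [-0.2 -0.2  0. ] dist 0.116
(0.455, np.float64(-0.1543), np.float64(0.1401), 0) -> [0.0377 0.1127 0.0011] [-0.2 -0.2  0. ] dist 0.119
```

step_arm(moves="-0.0018 0.012 0 0 0 0 1; -0.0024 0.0243 0 0 0 0 1; -0.0018 0.0365 0 0 0 0 1; 0 0.0485 0 0 0 0 1; 0.003 0.0604 0 0 0 0 1")

```text
time: 22.85
tool_pos: [0.4534, -0.2106, 0.175]
ee_rot: [0.001, 1.574, -0.011]
contact_force: [-7.6, -6.1, 3.6]
finger_gap: 0.0129
```

```bash
python3 arc.py .3 .4 .5 .6 .7 .785 .81
```

```text
at [ 0.4534 -0.2106  0.175 ] yaw -0.4 gap 0.0129 F [-7.6 -6.1  3.6] t 22.85
(0.455, np.float64(-0.2066), np.float64(0.1726), 0) -> [0.0024 0.004  0.0015] [-0.4 -0.2  0.4] dist 0.005
(0.455, np.float64(-0.1952), np.float64(0.1684), 0) -> [0.0065 0.0154 0.0015] [-0.4 -0.2  0.4] dist 0.017
(0.455, np.float64(-0.1842), np.float64(0.1631), 0) -> [0.0118 0.0265 0.0014] [-0.4 -0.2  0.4] dist 0.029
(0.455, np.float64(-0.1738), np.float64(0.1567), 0) -> [0.0181 0.0369 0.0013] [-0.4 -0.2  0.4] dist 0.041
(0.455, np.float64(-0.1641), np.float64(0.1493), 0) -> [0.0254 0.0466 0.0013] [-0.4 -0.2  0.4] dist 0.053
(0.455, np.float64(-0.1565), np.float64(0.1423), 0) -> [0.0324 0.0543 0.0013] [-0.4 -0.2  0.4] dist 0.063
(0.455, np.float64(-0.1543), np.float64(0.1401), 0) -> [0.0346 0.0565 0.0013] [-0.4 -0.2  0.4] dist 0.066
```

step_arm(moves="0.0042 0.0115 0 0 0 0 1; 0.0095 0.0225 0 0 0 0 1; 0.016 0.033 0 0 0 0 1; 0.0235 0.043 0 0 0 0 1; 0.028 0.0475 0 0 0 0 1")

```text
time: 23.35
tool_pos: [0.4531, -0.16, 0.1465]
ee_rot: [0.001, 1.576, -0.005]
contact_force: [-8.3, -2.0, 8.8]
finger_gap: 0.0131
```

step_arm(moves="0 0 0 0 0 0 1; 0 0 0 0 0 0 1")

```text
time: 23.55
tool_pos: [0.453, -0.1594, 0.146]
ee_rot: [0.002, 1.577, -0.003]
contact_force: [-6.0, -1.0, 0.3]
finger_gap: 0.013
```

```bash
cat > lang.py <<'E'
from h import *
import sys
go()
p,d,c=cap('scene'); W=cloud(c,d); cv2.imwrite(f'pics/l_{sys.argv[1]}.png',cv2.resize(p[100:230,190:350],None,fx=4,fy=4))
for n,th in (('scene',0),('top',0)):
    if n=='top': p,d,c=cap('top'); W=cloud(c,d)
    # panel region near its own predicted plane; fit a plane y,z with pca restricted to panel sides of tab
    for g in (.7,.785,.85):
        u=np.array([0,np.sin(g),np.cos(g)]); nn=np.array([0,np.cos(g),-np.sin(g)]); X=W-np.array([.455,-.2427,.075])
        m=(abs(X[...,0])<.052)&(X@u>.02)&(X@u<.08)&(abs(X@nn)<.025); t=X[m]
        if len(t)<40: continue
        for _ in range(5):
            A=np.c_[t@u,t[:,0],np.ones(len(t))];k=np.linalg.lstsq(A,t@nn,rcond=None)[0];e=t@nn-A@k;t=t[abs(e)<max(.0025,1.5*e.std())]
        print(n,g,len(t),'angle',(g+np.arctan(k[0])).round(3),'off',k[2].round(4))
E
python3 lang.py a; python3 arc.py .785
```

```text
at [ 0.453  -0.1594  0.146 ] yaw -0.2 gap 0.013 F [-6.  -1.   0.3] t 23.55
at [ 0.453  -0.1594  0.146 ] yaw -0.2 gap 0.0134 F [-6.4  0.3 -0.4] t 23.65
(0.455, np.float64(-0.1565), np.float64(0.1423), 0) -> [0.0037 0.003  0.002 ] [-0.2 -0.4  0.1] dist 0.005
```

step_arm(moves="0.002 0.002 0 0 0 0 1; 0.0035 0.0035 0 0 0 0 1; 0.0035 0.0035 0 0 0 0 1; 0.0035 0.0035 0 0 0 0 0.3; 0.0035 0.0035 0 0 0 0 -0.2")

```text
time: 24.15
tool_pos: [0.4573, -0.156, 0.1431]
ee_rot: [0.002, 1.569, -0.004]
contact_force: [-0.4, 0.6, 0.2]
finger_gap: 0.0416
```

step_arm(moves="0 0 0 0 0 0 -0.3; 0 0 0 0 0 0 -0.3; -0.03 0 0 0 0 0 -0.3; -0.08 0 0 0 0 0 -0.3; -0.12 0 0 0 0 0 -0.3")

```text
time: 24.65
tool_pos: [0.4562, -0.156, 0.2645]
ee_rot: [0.002, 1.572, -0.004]
contact_force: [1.6, 0.4, -0.0]
finger_gap: 0.0559
```

step_arm(moves="-0.04 0.05 0 0 0 0 -0.6; -0.04 0.1 0 0 0 0 -0.6; -0.04 0.15 0 0 0 0 -0.6; -0.04 0.15 0 0 0 0 -0.6; -0.04 0.15 0 0 0 0 -0.6")

```text
time: 25.15
tool_pos: [0.4568, -0.0035, 0.3025]
ee_rot: [-0.001, 1.572, 0.001]
contact_force: [0.2, 0.4, 0.5]
finger_gap: 0.0682
```

```bash
python3 lang.py b; python3 st.py h
```

```text
at [ 0.4568 -0.0035  0.3025] yaw 0.1 gap 0.0682 F [0.2 0.4 0.5] t 25.15
scene 0.7 41 angle 0.729 off -0.0116
scene 0.785 45 angle 0.735 off -0.0118
scene 0.85 53 angle 0.745 off -0.0123
top 0.7 417 angle 0.729 off -0.0097
top 0.785 415 angle 0.731 off -0.0098
top 0.85 420 angle 0.734 off -0.0099
lid 4447 [ 0.001 -0.001  0.017] [0.5883 0.3242]
black [328, 210, 21, 39, 463] [336.7 229.4] [ 0.4879 -0.0206] [ 0.4906 -0.018 ] zmax 0.046
black [323, 257, 8, 8, 43] [326.4 260.5] [0.5757 0.0353] [0.578  0.0376] zmax 0.019
black [220, 271, 22, 15, 141] [231.7 278.3] [ 0.7892 -0.08  ] [ 0.7904 -0.0771] zmax 0.044
black [273, 336, 18, 6, 79] [281.7 338.3] [0.7925 0.1247] [0.7936 0.1266] zmax 0.034
```

View pics/l_b.png

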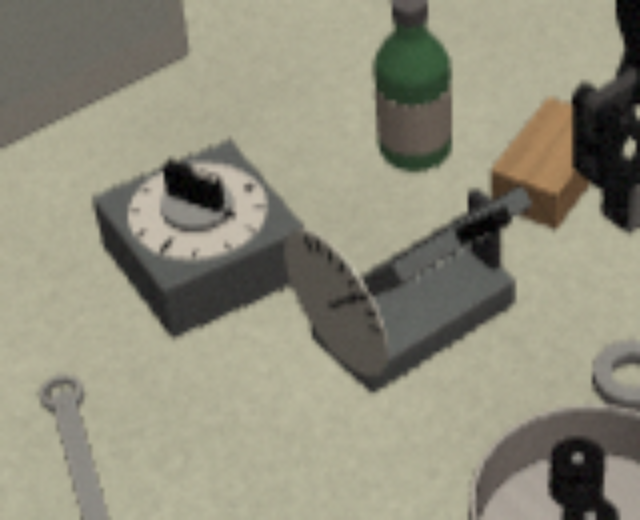

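The panel is down near the long mark, but the readings disagree (plane fit 0.73, grip kinematics 0.78). Checking with the wrist camera.

```bash
cat > lang2.py <<'E'
from h import *
H=np.array([.455,-.2427,.075])
for n in('wrist','top','scene'):
    p,d,c=cap(n); W=cloud(c,d); X=W-H
    if n=='wrist': cv2.imwrite('pics/w3.png',p)
    g=.76;u=np.array([0,np.sin(g),np.cos(g)]); nn=np.array([0,np.cos(g),-np.sin(g)])
    # tab: beyond panel
    t=X[(abs(X[...,0])<.012)&(X@u>.092)&(X@u<.15)&(abs(X@nn)<.025)&(W[...,2]>.11)]
    if len(t)>10: print(n,'tab',len(t),'u',(t@u).min().round(3),(t@u).max().round(3),'n med',np.median(t@nn).round(4),'fit',np.polyfit(t@u,t@nn,1).round(3))
    t=X[(abs(X[...,0])<.05)&(X@u>.012)&(X@u<.082)&(abs(X@nn)<.022)]
    if len(t)>100:
        s=np.median(t@nn); t=t[abs(t@nn-s)<.006]
        for _ in range(3):
            k=np.polyfit(t@u,t@nn,1); e=t@nn-np.polyval(k,t@u); t=t[abs(e)<max(.0025,1.5*e.std())]
        print(n,'panel',len(t),k.round(4),'angle',(g+np.arctan(k[0])).round(3))
E
python3 lang2.py
```

```text
wrist tab 143 u 0.096 0.143 n med -0.0066 fit [ 0.099 -0.021]
wrist panel 93 [-0.2671  0.0244] angle 0.499
top tab 76 u 0.092 0.143 n med -0.0107 fit [ 0.062 -0.017]
top panel 467 [-0.029  -0.0096] angle 0.731
scene tab 62 u 0.093 0.146 n med -0.0082 fit [-0.018 -0.006]
```

step_arm(moves="-0.01 -0.05 0.01 0 0 0 -0.6; -0.02 -0.1 0.02 0 0 0 -0.6; -0.02 -0.15 0.03 0 0 0 -0.6; -0.02 -0.2 0.03 0 0 0 -0.6; -0.02 -0.22 0.03 0 0 0 -0.6")

```text
time: 25.95
tool_pos: [0.4842, -0.2331, 0.3225]
ee_rot: [0.006, 1.573, -0.014]
contact_force: [-0.9, 0.3, 0.1]
finger_gap: 0.0689
```

step_arm(moves="0 0 0 0 0 0 -0.6")

```text
time: 26.05
tool_pos: [0.4839, -0.2328, 0.3222]
ee_rot: [0.008, 1.573, -0.015]
contact_force: [-0.2, 0.0, 0.1]
finger_gap: 0.0684
```

```bash
python3 lang2.py
```

```text
wrist tab 621 u 0.092 0.142 n med -0.0116 fit [ 0.049 -0.017]
wrist panel 2593 [-0.0319 -0.0101] angle 0.728
top tab 76 u 0.092 0.142 n med -0.0105 fit [ 0.089 -0.02 ]
top panel 472 [-0.0304 -0.0097] angle 0.73
scene tab 63 u 0.092 0.144 n med -0.0083 fit [-0.024 -0.005]
```

View pics/w3.png

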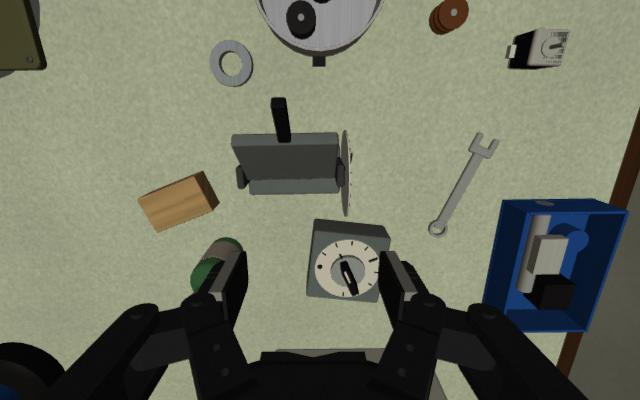

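Two views agree on 0.73 rad, inside the band but low. Other things in the view: dial at (347,268), the pulleys in the tub, bystanders unmoved. I'll regrip the tab and nudge it by about 0.06 rad.

```bash
python3 -c "
from h import *
go((.4555,-.163,.25,0),(.4555,-.163,.147,0))"
```

```text
at [ 0.4854 -0.2257  0.3223] yaw -0.3 gap 0.0685 F [0.2 0.4 0.1] t 26.2
(0.4555, -0.163, 0.25, 0) -> [ 0.0723  0.0626 -0.0301] [-0.3 -0.1  0. ] dist 0.1
(0.4555, -0.163, 0.147, 0) -> [ 0.1753  0.0626 -0.0298] [-0.3 -0.1  0. ] dist 0.189
```

step_arm(moves="0.02 0.04 -0.02 0 0 0 -0.6; 0.05 0.0626 -0.03 0 0 0 -0.6; 0.08 0.0626 -0.03 0 0 0 -0.6; 0.115 0.0626 -0.03 0 0 0 -0.6; 0.115 0.0626 -0.03 0 0 0 -0.6")

```text
time: 26.7
tool_pos: [0.4531, -0.1609, 0.2047]
ee_rot: [0.002, 1.58, 0.0]
contact_force: [-0.3, -0.8, 0.2]
finger_gap: 0.0685
```

```bash
python3 -c "
from h import *
go((.4555,-.163,.147,0))"
```

```text
at [ 0.4531 -0.1609  0.2047] yaw -0.1 gap 0.0685 F [-0.3 -0.8  0.2] t 26.7
(0.4555, -0.163, 0.147, 0) -> [ 0.0577 -0.0022  0.003 ] [-0.1 -0.5 -0.1] dist 0.058
```

step_arm(moves="0.03 -0.002 0.003 0 0 0 -0.6; 0.05 -0.002 0.003 0 0 0 -0.4; 0.058 -0.002 0.003 0 0 0 0; 0.058 -0.002 0.003 0 0 0 1; 0.058 -0.002 0.003 0 0 0 1")

```text
time: 27.2
tool_pos: [0.4544, -0.1648, 0.1502]
ee_rot: [0.004, 1.581, -0.003]
contact_force: [-15.5, 2.5, 7.3]
finger_gap: 0.0165
```

step_arm(moves="0 0 0 0 0 0 1; 0 0 0 0 0 0 1; 0 0 0 0 0 0 1")

```text
time: 27.5
tool_pos: [0.4531, -0.1645, 0.1501]
ee_rot: [0.003, 1.583, -0.002]
contact_force: [-10.9, 2.3, 2.5]
finger_gap: 0.0129
```

step_arm(moves="0.003 0.003 0 0 0 0 1; 0.006 0.006 0 0 0 0 1; 0.006 0.006 0 0 0 0 1; 0.006 0.006 0 0 0 0 1")

```text
time: 27.9
tool_pos: [0.453, -0.1586, 0.1445]
ee_rot: [0.002, 1.582, -0.002]
contact_force: [-11.7, 3.1, 6.1]
finger_gap: 0.0126
```

```bash
python3 lang2.py
```

```text
wrist tab 3142 u 0.093 0.15 n med -0.0023 fit [-0.147  0.018]
wrist panel 370 [ 0.0394 -0.0099] angle 0.799
scene tab 100 u 0.114 0.149 n med -0.001 fit [-0.737  0.098]
```

step_arm(moves="0 0 0 0 0 0 0; 0 0 0 0 0 0 -0.3; 0 0 0 0 0 0 -0.3; -0.03 0 0 0 0 0 -0.3; -0.08 0 0 0 0 0 -0.3")

```text
time: 28.55
tool_pos: [0.4576, -0.159, 0.2228]
ee_rot: [0.003, 1.578, -0.003]
contact_force: [1.4, -0.2, -0.1]
finger_gap: 0.0554
```

step_arm(moves="-0.05 0 0 0 0 0 -0.6; -0.1 -0.02 0.01 0 0 0 -0.6; -0.1 -0.06 0.03 0 0 0 -0.6; -0.1 -0.08 0.03 0 0 0 -0.6; -0.1 -0.08 0.03 0 0 0 -0.6")

```text
time: 29.05
tool_pos: [0.4886, -0.2437, 0.3244]
ee_rot: [0.004, 1.571, -0.012]
contact_force: [0.2, 0.2, -1.0]
finger_gap: 0.0681
```

```bash
python3 lang2.py
cat > dial.py <<'E'
from h import *
import sys
go()
p,d,c=cap('wrist'); W=cloud(c,d)
m=(W[...,2]>.087)&(W[...,2]<.103)&(np.hypot(W[...,0]-.536,W[...,1]+.4035)<.04); t=W[m]
(cx,cy),wh,a=cv2.minAreaRect((t[:,:2]*1e4).astype('int32')); print('bar',len(t),t.mean(0).round(4),cx/1e4,cy/1e4,wh,a)
v=np.linalg.svd(t[:,:2]-t[:,:2].mean(0),full_matrices=False)[2][0]; print('bar dir deg',np.degrees(np.arctan2(v[1],v[0])).round(1))
u,w=proj(c,(.536,-.4035,.09)); u,w=int(u),int(w); print(u,w)
s=75; cr=p[max(0,w-s):w+s,max(0,u-s):u+s]
cv2.imwrite(sys.argv[1],cv2.resize(cr,(600,int(600*cr.shape[0]/cr.shape[1])),interpolation=cv2.INTER_CUBIC))
# bright pixels on bar top -> pointer line
b=m&(p.min(2)>100); q=W[b]; print('white on bar',len(q),q.mean(0).round(4) if len(q) else '')
for X in ((.536-.04,-.4035,.056),(.536,-.3635,.056)): print(proj(c,X).round(0))
E
python3 dial.py pics/dial1.png
```

```text
wrist tab 692 u 0.092 0.142 n med -0.003 fit [ 0.102 -0.014]
wrist panel 3064 [ 0.0386 -0.01  ] angle 0.799
top tab 77 u 0.093 0.142 n med -0.0023 fit [ 0.115 -0.015]
top panel 515 [ 0.039  -0.0093] angle 0.799
scene tab 67 u 0.092 0.145 n med 0.0002 fit [ 0.059 -0.007]
scene panel 115 [ 0.0461 -0.0117] angle 0.806
at [ 0.4886 -0.2383  0.3235] yaw -0.2 gap 0.0682 F [-0.4  0.4 -0.3] t 29.2
bar 250 [ 0.5356 -0.4006  0.0948] 0.535965966796875 -0.402823046875 (121.47079467773438, 458.94122314453125) 22.599210739135742
bar dir deg -67.1
344 278
white on bar 26 [ 0.5321 -0.3936  0.0968]
[317. 266.]
[343. 244.]
```

View pics/dial1.png

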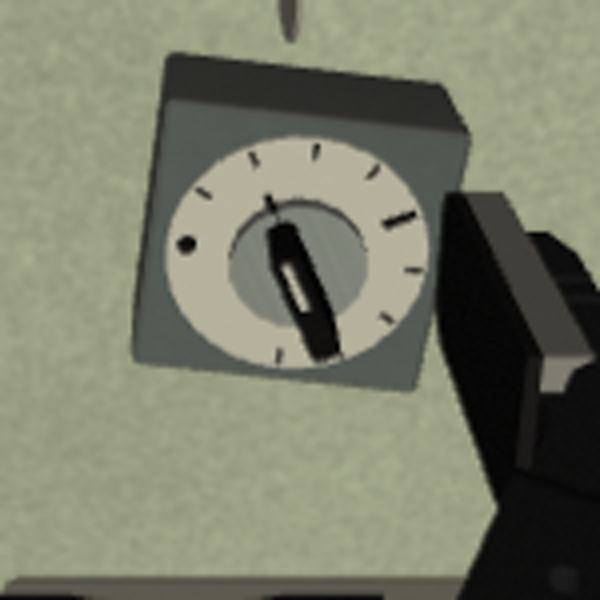

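The lamp reads 0.799–0.806 in three views, so it is good. Dial crop: the dot is at (187,243), the long mark at (400,218), and the pointer spike at (270,205) points at mark 2 (253,160). So I need +3 clicks, 90° clockwise. Moving above the dial with the jaws across the bar (yaw 23°).

```bash
python3 -c "
from h import *
go((.536,-.403,.2,22.9),(.536,-.403,.074,22.9))
p,d,c=cap('top');W=cloud(c,d); t=W[(p[...,1]>p[...,2]*1.3)&(W[...,2]>.06)&(W[...,2]<.17)&(W[...,1]<-.25)&(W[...,0]<.6)]; print('bottle',len(t),t.mean(0).round(3),t.min(0).round(3),t.max(0).round(3))"
```

```text
at [ 0.4886 -0.2379  0.3235] yaw -0.1 gap 0.0684 F [0.2 0.5 0.4] t 29.25
(0.536, -0.403, 0.2, 22.9) -> [ 0.1234 -0.1649  0.048 ] [-23.   -0.1  -0. ] dist 0.211
(0.536, -0.403, 0.074, 22.9) -> [ 0.2494 -0.1649  0.0483] [-23.   -0.1  -0. ] dist 0.303<string>:4: RuntimeWarning: Mean of empty slice.
  ret = um.true_divide(
Traceback (most recent call last):
ValueError: zero-size array to reduction operation minimum which has no identity
```

```bash
python3 -c "
from h import *
z=np.load('top0.npz');print(ray(z,453,284,.15),ray(z,440,282,.05));z=np.load('scene0.npz');print(ray(z,293,102,.15))"
```

```text
[ 0.32927163 -0.39428577  0.15      ] [ 0.33206853 -0.38801936  0.05      ]
[ 0.33399395 -0.38984854  0.15      ]
```

step_arm(moves="0.01 -0.03 0.01 -5 0 0 -0.6; 0.03 -0.07 0.02 -11 0 0 -0.6; 0.06 -0.11 0.03 -17 0 0 -0.6; 0.09 -0.15 0.045 -23 0 0 -0.6; 0.12 -0.165 0.048 -23 0 0 -0.6")

```text
time: 29.8
tool_pos: [0.5365, -0.4084, 0.2027]
ee_rot: [-0.315, 1.549, 0.309]
contact_force: [-1.1, 0.2, -0.4]
finger_gap: 0.0682
```

step_arm(moves="0 0 0 0 0 0 -0.6")

```text
time: 29.9
tool_pos: [0.5325, -0.4055, 0.1982]
ee_rot: [-0.306, 1.558, 0.313]
contact_force: [-1.3, 0.9, -0.9]
finger_gap: 0.0682
```

```bash
python3 dial.py pics/dial2.png;python3 -c "
from h import *
go((.536,-.403,.074,22.9))"
```

```text
at [ 0.5325 -0.4055  0.1982] yaw 22.6 gap 0.0682 F [-1.3  0.9 -0.9] t 29.9
bar 669 [ 0.5356 -0.4017  0.0952] 0.535925341796875 -0.402981396484375 (115.07624816894531, 452.6149597167969) 23.217849731445312
bar dir deg -66.5
316 198
white on bar 67 [ 0.5321 -0.3931  0.0966]
[279. 173.]
[332. 151.]
at [ 0.5342 -0.4039  0.2011] yaw 22.7 gap 0.068 F [0.1 1.  0.6] t 29.95
(0.536, -0.403, 0.074, 22.9) -> [ 0.1271 -0.0005  0.0026] [-0.2 -0.3 -0.3] dist 0.127
```

The white line's offset from the bar centre is at 111°, which confirms position 2. Descend and grip.

step_arm(moves="0.04 0 0.002 0 0 0 -0.6; 0.08 0 0.002 0 0 0 -0.6; 0.11 0 0.002 0 0 0 -0.6; 0.126 0 0.002 0 0 0 -0.3; 0.126 0 0.002 0 0 0 0.3")

```text
time: 30.45
tool_pos: [0.5374, -0.4021, 0.0773]
ee_rot: [-0.312, 1.551, 0.314]
contact_force: [-1.0, 0.8, -0.4]
finger_gap: 0.0421
```

step_arm(moves="0 0 0 0 0 0 1; 0 0 0 0 0 0 1; 0 0 0 0 0 0 1; 0 0 0 0 0 0 1")

```text
time: 30.85
tool_pos: [0.5362, -0.4061, 0.0806]
ee_rot: [-0.313, 1.552, 0.308]
contact_force: [-4.3, 0.5, 6.3]
finger_gap: 0.0103
```

step_arm(moves="0 0 0 6 0 0 1; 0 0 0 12 0 0 1; 0 0 0 18 0 0 1; 0 0 0 24 0 0 1; 0 0 0 30 0 0 1")

```text
time: 31.35
tool_pos: [0.5352, -0.4062, 0.0805]
ee_rot: [0.101, 1.572, -0.107]
contact_force: [-6.9, 0.1, 6.6]
finger_gap: 0.0106
```

step_arm(moves="0 0 0 6 0 0 1; 0 0 0 12 0 0 1; 0 0 0 18 0 0 1; 0 0 0 24 0 0 1; 0 0 0 30 0 0 1")

```text
time: 31.85
tool_pos: [0.5343, -0.4058, 0.0805]
ee_rot: [0.511, 1.513, -0.517]
contact_force: [-9.1, -0.2, 8.3]
finger_gap: 0.0101
```

step_arm(moves="0 0 0 6 0 0 1; 0 0 0 12 0 0 1; 0 0 0 18 0 0 1; 0 0 0 24 0 0 1; 0 0 0 30 0 0 1")

```text
time: 32.35
tool_pos: [0.5337, -0.4051, 0.0805]
ee_rot: [0.914, 1.374, -0.92]
contact_force: [-9.1, 1.8, 9.5]
finger_gap: 0.0105
```

```bash
python3 -c "
from h import *
go((.536,-.4035,.08,-67))
print(np.round(manip.sense()['q'],2),manip.sense()['wrist_torque'])"
```

```text
at [ 0.5337 -0.4051  0.0805] yaw -67.6 gap 0.0105 F [-9.1  1.8  9.5] t 32.35
(0.536, -0.4035, 0.08, -67) -> [ 0.0005  0.0027 -0.0006] [-0.6 -0.1  0.3] dist 0.003
[ 0.41  0.96  0.33  1.54 -0.42  0.71 -0.25] [0.49678582 2.17839898 0.05315796]
```

Release slowly, rise and check.

step_arm(moves="0 0 0 0 0 0 0.4; 0 0 0 0 0 0 -0.2; 0 0 0 0 0 0 -0.5; 0 0 0 0 0 0 -0.5; -0.03 0 0 0 0 0 -0.5")

```text
time: 32.85
tool_pos: [0.5356, -0.4017, 0.1043]
ee_rot: [0.912, 1.38, -0.913]
contact_force: [-0.4, 0.5, 0.1]
finger_gap: 0.0639
```

step_arm(moves="-0.04 0 0 0 0 0 -0.6; -0.08 0 0 0 0 0 -0.6; -0.12 0 0 0 0 0 -0.6; -0.15 0 0 0 0 0 -0.6; -0.15 0 0 0 0 0 -0.6")

```text
time: 33.35
tool_pos: [0.5399, -0.4064, 0.2633]
ee_rot: [0.908, 1.361, -0.912]
contact_force: [-0.6, 0.6, 0.6]
finger_gap: 0.0688
```

```bash
python3 dial.py pics/dial3.png; python3 lang2.py; python3 st.py z
```

```text
at [ 0.5399 -0.4064  0.2633] yaw -67.2 gap 0.0688 F [-0.6  0.6  0.6] t 33.35
bar 430 [ 0.5382 -0.4026  0.0953] 0.536646533203125 -0.4030413818359375 (449.9398193359375, 120.70196533203125) 21.801406860351562
bar dir deg -157.4
307 183
white on bar 37 [ 0.5471 -0.3991  0.0968]
[295. 205.]
[277. 164.]
wrist tab 924 u 0.092 0.123 n med -0.0032 fit [ 0.043 -0.007]
wrist panel 7226 [ 0.0378 -0.0098] angle 0.798
top tab 76 u 0.092 0.141 n med -0.0023 fit [ 0.139 -0.018]
top panel 340 [ 0.0365 -0.0092] angle 0.796
scene tab 67 u 0.093 0.144 n med 0.0002 fit [ 0.07  -0.009]
scene panel 108 [ 0.0432 -0.0116] angle 0.803
lid 4438 [ 0.002 -0.001  0.017] [0.5881 0.3253]
black [328, 210, 21, 39, 466] [336.7 229.5] [ 0.4883 -0.0203] [ 0.491  -0.0177] zmax 0.047
black [323, 257, 8, 8, 42] [326.4 260.4] [0.5756 0.035 ] [0.5778 0.0374] zmax 0.019
black [219, 271, 23, 15, 143] [231.7 278.3] [ 0.7892 -0.0802] [ 0.7904 -0.0773] zmax 0.042
black [273, 336, 18, 6, 79] [281.8 338.3] [0.7923 0.1247] [0.7935 0.1266] zmax 0.034
```

View pics/dial3.png

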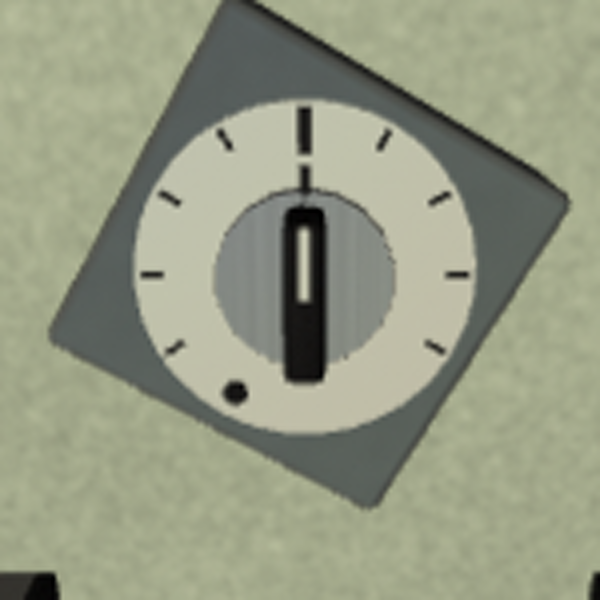

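View pics/s_z.png

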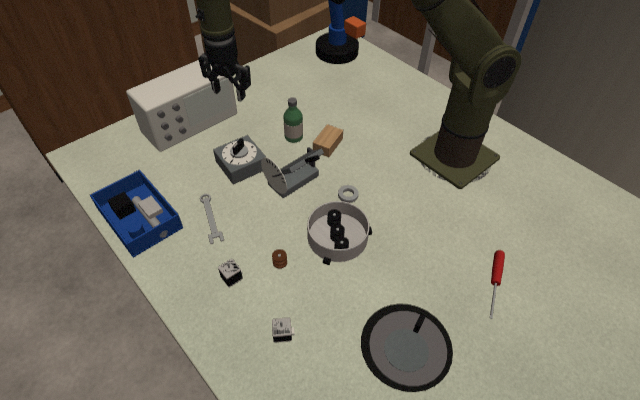

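The pointer at (305,180) is exactly on the long mark (305,130). Lid, pulleys, lamp and bystanders are all in place, and the gripper is clear of everything. Handing in.

```bash
python3 -c "
from plant import manip
print(manip.finish_job())"
```

```text
the job is handed in; nothing more can be done
None
```

I did every step of the curing station job in order and handed it in at about 33 s of robot time; the hand-in gives no verdict.

- **Lid:** I tipped it 13.4° by its fin with the far edge on the rim, then lifted it. It lies flat on the mat, fin up, about 5 mm off centre and tilted under 0.2°.
- **Pulleys:** All three black pulleys stand on the tub floor, 46, 4 and 46 mm from its centre, none stacked. I left the brown look-alike alone.
- **Lamp:** My first setting read 0.73 rad, while the arm's own position suggested 0.78. That was within tolerance but low, so I regripped the tab and nudged it. It last read 0.796–0.803 rad in three views and held after I let go.
- **Dial:** It went from position 2 to position 5, one click at a time. The pointer sits exactly on the long mark.
- **Forces:** Setting down two of the pulleys gave brief readings of 41 and 47 N. I took these as load through the gripped pulley rather than the gripper's body pressing, but did not confirm it.
- **Bystanders:** None looks moved in the last picture, and the gripper is clear of everything.

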